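Stow the sanding block and the spring clamp under the tool box's divider flap

TASK

Lift the divider flap of the wooden tool box (the flap with the barrel-shaped pull), lay the sanding block flat in the wide pocket of the lower tier and the spring clamp flat in the narrow pocket, then shut the flap and press it down until its catch has snapped in and it lies fully closed. Leave the wooden offcut in its rack and the wax tin and tape measure where they are.

Things in the scene. Friction and masses are not known exactly. Their poses are not given: they have to be found in the camera images.
- tool_box: fixed plywood box, 152 mm deep (x), 226 mm wide (y); origin: centre of its underside, on the table; front (-x) roughly to the robot. Front and back walls 40 mm high, side walls 50 mm, all 6 mm thick. A flap covers the lower tier: floor 5 mm thick, 140 mm deep inside, split by a low wall (top at 32 mm) into a wide pocket (+y side) and a narrow one (-y side)
- wide_pocket (a point): centre of the floor of the wide pocket (140 mm along x, 118 mm along y, 35 mm deep below the shut flap); axes as the box
- narrow_pocket (a point): centre of the floor of the narrow pocket (140 mm along x, 90 mm along y, 35 mm deep below the shut flap); axes as the box
- flap (a joint): angle of the flap, rad: 0 shut and caught (start), grows as the front edge rises, stop 1.85, leaning back. Panel 149 mm from hinge to front edge, 210 wide, 6 thick, 0.18 kg. Damped: sinks shut if left short of upright, stays if past 1.7. A spring catch at the front edge: about 10 N at the pull frees it; on shutting, the flap rests on it at 0.09 until pressed (12 N at the front edge) to snap to 0
- flap_hinge (a point): middle of the flap's hinge line, on top of the box's back wall, 73 mm behind the box's centre and 40 mm above the table; the hinge runs along the box's y; axes as the box
- flap_grip (a point): centre of the black barrel pull, a short cylinder 22 mm in diameter and 24 mm long, lying parallel to the hinge, on a short 8 mm thick stem at the middle of the flap's front edge; moves with the flap. It lies 171 mm in front of the hinge line and 19 mm above it when shut, and stands 22 mm clear in front of the front wall
- flap_press (a point): point on the flap's upper face on the midline, 24 mm back from its front edge: a place to press; moves with the flap (125 mm in front of the hinge line, 6 mm above it when shut)
- rack: fixed wooden rack, 127 x 242 x 218 mm high, front (-x) to the robot; origin: underside, mid-footprint. Shelf slopes up away at 35 degrees, 55 mm high above the origin; two bays centred at y = +-59 mm, 112 mm wide between 8 mm battens, 16 mm lip at the low end. A roof board (underside 208 mm high, from x = -28 mm back) leaves no room for a vertical gripper; tape roll and pencil lie on it
- sanding_block: cork sanding block, brown sandpaper side, 62 x 100 x 29 mm (x, y, z), 0.09 kg; origin: centre of its underside, z out of its top. Starts in either bay of the rack on the slope, its y up the slope, z tilted 35 degrees toward the rack's front
- spring_clamp: black spring clamp flat on the table in front of the rack, 71 x 119 x 19 mm, 0.06 kg; origin: underside, near the pivot, z up. Jaws point to -y (30 mm wide over y = -55 to 0 mm), handles spread to +y (71 mm wide at y = +59 mm); grasp across x at the jaws, just on the -y side of the origin
- offcut: dark wooden offcut, 100 x 32 x 20 mm, loose in the other bay of the rack; origin at the centre of its underside; to be left there
- wax_tin: round paste wax tin, 74 mm in diameter, 40 mm high, on the table; origin at the centre of its underside; to be left alone
- tape_measure: tape measure standing on the table, 35 x 90 x 63 mm; origin at the centre of its underside; to be left alone

How it is judged:
By the outcome, as a careful person would: the job done as asked, in the order asked, and still so for the second after the job is handed in, with the robot touching nothing.
It also fails if it takes over 72 s, if anything falls off the work surface, if the arm or the gripper's body presses on something with over 40 N, if the wrist force passes 120 N, or if a joint passes its speed limit or range.

ROBOT

A 6-joint arm with a two-finger parallel gripper is mounted at the origin on the work surface; the furniture and walls round the work are solid. World frame = base frame: x ahead of the robot, y to its left, z up, the work surface at z = 0. Lengths are in m, angles in rad, forces in N, time in s.
With the tool pointing down it reaches from about 0.25 to 0.775 m from the base axis. Payload 8.9 kg.
Tool frame: the origin (TCP) lies at the very end of the fingers, on their centre line; the grasp point (between the pads) lies 19 mm behind it; z points along the fingers, y is the line along which they close (so a half turn about z gives the same grasp; the last joint's range is limited). The gripper opens to 85 mm and grips with 20 to 120 N. Pads are 22 mm wide; open, the fingers measure 114 mm over their backs; the gripper's body (76 mm by 85 mm) begins 54 mm behind the grasp point. The pads swing forward as they close: fully open they stand 13 mm farther back than shut.
Start: joints at [-0.139, 0.291, -0.153, 1.127, 0, 1.431], TCP at [0.525, 0, 0.231] pointing down, gripper open.
Joint ranges: [-2.52, 2.52], [-0.91, 1.74], [-1.3, 1.37], [-1.96, 2.02], [-1.52, 1.47], [-3.14, 3.14]. Speed limits (rad/s): [2.22, 2.22, 2.79, 3.14, 3.14, 3.14].

INTERFACE

Orientations are given as a unit quaternion [w, x, y, z].
In Python, from station import manip gives the robot as it stands. The module is installed in compiled form; this text tells all that it offers.
- The arm moves only by the tool send_rows, never from a script. Its argument "series" is a list of rows, each a list of 3 entries, a list of its own where there are three numbers: the closure, from 0 (fully open) to 1 (shut), then the shift along the tool's x, y, z as a fraction of full scale, then the turn, a rotation vector about the tool's x, y, z as a fraction of full scale. In form: [[fingers, [x, y, z], [rx, ry, rz]], ...]. A call has 1 to 5 rows; each row is the pose to reach, as a shift and turn from the pose commanded when the call began, along the tool's axes at that moment; what a row does not reach only later rows make up. Full scale, the value 1, is 0.1 m for a shift and 0.5 rad for a turn. A row lasts 1/8 s, in which the tool goes at most 62.5 mm and 10.7 degrees, less where a joint would pass 70% of its speed; a pose out of reach is approached as far as the arm can. A call with a number of a shift or a turn outside -1 to 1 is refused whole. A call with a gripper value outside its range is refused whole. The fingers move at their own pace and stop on an object; "newtons" is the grip in N (left out, the last holds). Time passes only in rows, so rows that repeat a pose let the fingers close. It gives the time, the measured TCP pose, the force, the opening and the grip force at its end, in the units of the state.
- manip.read_state(): the state, without advancing time (a new reading comes with each control period).
- manip.grab_frame(name): name is "scene" or "side" or "wrist"; returns a dict with "color" (480x640x3 uint8, red, green, blue), "range_z" (480x640 float32, m along the optical axis (not along the pixel's ray), 0 where there is no reading), "fx", "fy", "cx", "cy" (pixels), "position" and "orientation" of the camera in the world. Camera axes: x right, y down, z forward; pixel columns grow to the right and rows downward; lengths in m; the calibration is good to about 2 mm. The wrist camera is an equidistant fisheye: a pixel r from the principal point sees the ray r / f radians off the axis. A picture is of the moment at which its call begins.
- manip.job_done(): hands the job in; it is judged then, once.
The state is a dict: "time": time; "joint_pos": joint angles; "qd": joint speeds; "joint_torque": joint torques, N m; "tool_pos": TCP position; "tcp_rot": TCP orientation; "force": force on the tool from outside, world axes, zero at the start; "ft_torque": the same for the moment, N m; "grip_width": finger opening in m; "gripper_force": force on a finger pad.
Only numpy, scipy, OpenCV 4.12 (cv2) and the standard library are available. Lean on these libraries where they do the work, as an engineer would, in place of code of your own. Each camera call takes 0.05 s, during which the arm holds its last target. There are 200 camera calls.

## Working session

There is one attempt and no reset: what is moved stays moved. The work goes in short steps, Python scripts to look and compute and a tool call to move; the robot and the scene stay as the last step left them, time stands still between calls to the robot, and variables do not carry over. Pictures are saved under pics/ and viewed, at most 10 in all, crops included, and the job is handed in when it is done.

Besides the shell and the picture viewer there is one more tool, called after "Emit:" by a JSON object that holds its "api" and its "payload", one argument or row to a line. send_rows: Moves the arm, as the interface text tells. Shift numbers are shares of 0.1 m and turn numbers shares of 0.5 rad, none past 1 either way. Its arguments: {"type":"object","properties":{"series":{"type":"array","items":{"type":"array"}},"newtons":{"type":"number"}},"required":["series"]}

```bash
mkdir -p pics; cat > h.py <<'E'
import numpy as np, cv2
from scipy.spatial.transform import Rotation as R
from station import manip
def q2R(q): return R.from_quat([q[1],q[2],q[3],q[0]])
def snap(n,tag):
    f=manip.grab_frame(n); np.savez(f'{tag}.npz',**f); cv2.imwrite(f'pics/{tag}.png',f['color'][...,::-1]); return f
def cloud(tag):
    f=np.load(tag+'.npz'); v,u=np.mgrid[:480,:640]; z=f['range_z']
    P=np.stack([(u-f['cx'])/f['fx']*z,(v-f['cy'])/f['fy']*z,z],-1)
    return q2R(f['orientation']).apply(P.reshape(-1,3)).reshape(480,640,3)+f['position'], f
def delta(p,Rm,s=None):
    """shift & turn (fractions) from current pose to pose p, Rm"""
    s=s or manip.read_state(); R0=q2R(s['tcp_rot'])
    return (R0.inv().apply(np.array(p)-s['tool_pos'])/.1).round(3), ((R0.inv()*Rm).as_rotvec()/.5).round(3)
E
python3 - <<'E'
from h import *
s=manip.read_state(); print(s)
for n in('scene','side'):
    f=snap(n,n+'0'); print(n,f['position'],f['orientation'],f['fx'])
a=cv2.imread('pics/scene0.png');b=cv2.imread('pics/side0.png')
E
```

```text
{'time': 0.0, 'joint_pos': array([-1.39302920e-01,  2.91251073e-01, -1.54129428e-01,  1.12670946e+00,
        1.08817522e-05,  1.43146636e+00]), 'qd': array([-0.00044648,  0.00159772,  0.00063752,  0.000603  ,  0.0012391 ,
       -0.00013973]), 'joint_torque': array([-3.46096487e-03, -5.37150800e+01,  3.31364536e+01,  1.60375424e-02,
       -3.39078597e-04,  1.08972756e-05]), 'tool_pos': array([5.24557518e-01, 6.78922385e-05, 2.30746327e-01]), 'tcp_rot': array([-5.19726624e-04,  7.07097072e-01,  7.07116195e-01, -3.85080374e-04]), 'force': array([ 0.22014384, -0.17937166, -0.84846248]), 'ft_torque': array([ 0.0398887 , -0.02909486, -0.05141529]), 'gripper_force': 0.0, 'grip_width': 0.0854176756089194}
scene [ 0.01878261 -0.7449885   0.52276649] [-0.50512395  0.81779817 -0.23805659  0.13923006] 508.4882042188615
side [ 0.54144109 -0.81778975  0.45203061] [-0.55377144  0.83244016  0.00720287 -0.01812988] 447.9992440297121
```

View pics/scene0.png

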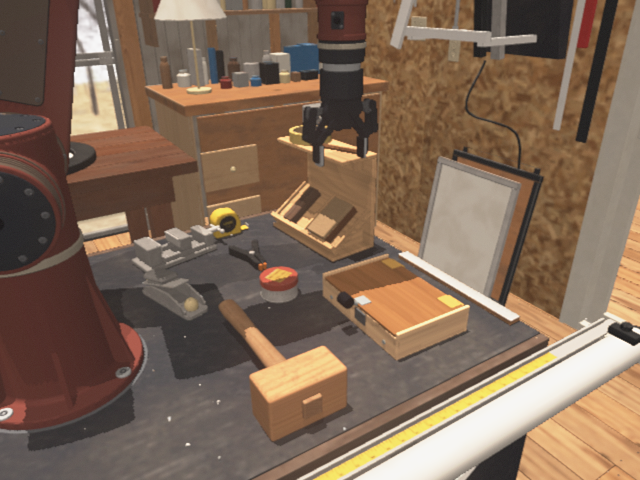

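View pics/side0.png

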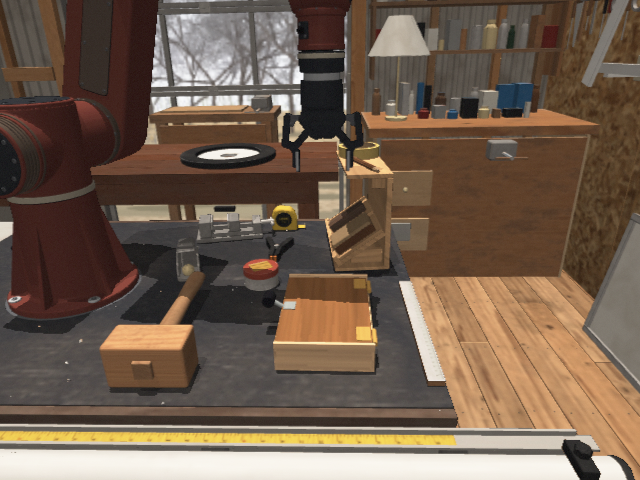

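The scene picture shows the flap box (front-left pull at 345,299), tin (279,284), clamp (250,256), tape measure (225,220), and the rack with the block in its right bay (330,217) and offcut in the left bay (300,203). The side picture shows the same layout, with the pull at (270,299).

```bash
python3 - <<'E'
from h import *
A,f=cloud('scene0'); B,g=cloud('side0')
for n,C,pts in (('scene',A,dict(pull=(345,299),tin=(279,275),clampPivot=(252,256),tape=(225,215),block=(330,217),off=(297,203),flapmid=(395,300),sidewall=(405,343))),
              ('side',B,dict(pull=(269,299),tin=(262,268),clamp=(277,247),tape=(285,212),flap=(325,310),block=(358,228),rackside=(372,250)))):
    for k,(u,v) in pts.items(): print(n,k,C[v,u].round(4))
# top-down height/colour map merged, 2mm/px:  x .25...95, y -.45...45
W=np.zeros((400,400,3),np.uint8)
res=.0015;
H=np.full((560,480),-1.);I=np.zeros((560,480,3),np.uint8)
for C,ff in((A,f),(B,g)):
    P=C.reshape(-1,3);c=ff['color'].reshape(-1,3)
    r=((.95-P[:,0])/res).astype(int); q=((.36-P[:,1])/res).astype(int)
    ok=(r>=0)&(r<560)&(q>=0)&(q<480)&(P[:,2]<.24)&(P[:,2]>-.02)
    for i in np.argsort(P[:,2]):
        if ok[i] and P[i,2]>=H[r[i],q[i]]: H[r[i],q[i]]=P[i,2]; I[r[i],q[i]]=c[i]
cv2.imwrite('pics/top.png',cv2.dilate(I,np.ones((2,2)))[...,::-1]); np.save('H.npy',H)
crop=cv2.imread('pics/scene0.png')[170:300,220:400]
crop2=cv2.imread('pics/side0.png')[180:310,230:410]
cv2.imwrite('pics/crop.png',np.hstack([cv2.resize(c,None,fx=2.2,fy=3,interpolation=2) if 0 else cv2.resize(c,(400,289),interpolation=2) for c in(crop,crop2)]))
E
```

```text
scene pull [ 0.4256 -0.1612  0.0686]
scene tin [0.3929 0.0122 0.0412]
scene clampPivot [0.3998 0.1506 0.0193]
scene tape [0.4066 0.306  0.0575]
scene block [0.576  0.1156 0.0802]
scene off [0.568  0.2482 0.0709]
scene flapmid [ 0.5155 -0.1824  0.0465]
scene sidewall [ 0.4689 -0.2651  0.0274]
side pull [ 0.4344 -0.1633  0.0639]
side tin [0.3968 0.0054 0.0376]
side clamp [0.4097 0.1593 0.0161]
side tape [0.4166 0.3094 0.0514]
side flap [ 0.5288 -0.1671  0.0444]
side block [0.5988 0.0982 0.0876]
side rackside [0.6308 0.0977 0.0346]
```

View pics/top.png

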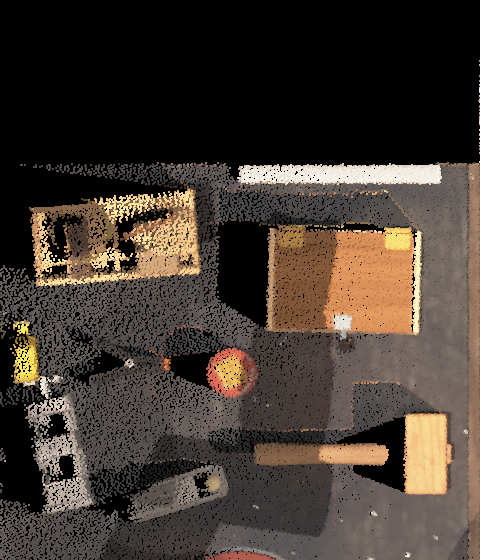

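The top map shows the box upright at (268–420, 228–333), the pull at (344,342), rack (35–200, 190–285), clamp pivot near (128,362), tin (231,372). Now fit edges and look with the wrist camera.

```bash
python3 - <<'E'
from h import *
A,f=cloud('scene0'); B,g=cloud('side0')
w=snap('wrist','wrist0'); print(w['position'],w['orientation'],w['fx'],w['cx'],w['cy'])
for n,C in(('scene',A),('side',B)):
    P=C.reshape(-1,3)
    def sel(lo,hi): return P[np.all((P>lo)&(P<hi),1)]
    b=sel([.42,-.3,.047],[.65,-.0,.054])   # side walls
    for k in (b[b[:,1]<-.2],b[b[:,1]>-.1]):
        if len(k)>20:
            p=np.polyfit(k[:,0],k[:,1],1); print(n,'sidewall',len(k),'yaw',np.degrees(np.arctan(p[0])).round(2),'y@.53',np.polyval(p,.53).round(4),k.min(0).round(4),k.max(0).round(4))
    b=sel([.40,-.3,.03],[.65,-.0,.06]);r=cv2.minAreaRect(b[:,:2].astype(np.float32)); print(n,'box',r)
    fl=sel([.47,-.24,.04],[.58,-.08,.055]); print('flap z',np.median(fl[:,2]))
    for y0,y1 in((-.24,-.18),(-.14,-.09),(-.13,-.06)):
        k=sel([.44,y0,.02],[.48,y1,.037]); print(n,'front x',y0,np.median(k[:,0]).round(4) if len(k) else None,len(k))
    pl=sel([.41,-.2,.045],[.448,-.12,.075]); print(n,'pull',pl.min(0),pl.max(0),pl.mean(0))
    k=sel([.5,.03,.19],[.7,.36,.23]); print(n,'rack',len(k)); r=cv2.minAreaRect(k[:,:2].astype(np.float32)); print(r)
    t=sel([.35,-.04,.03],[.45,.05,.06]); print(n,'tin',cv2.minEnclosingCircle(t[:,:2].astype(np.float32)))
    c=sel([.3,.09,.008],[.5,.24,.04]); print(n,'clamp',len(c),c.min(0),c.max(0),c.mean(0))
E
```

```text
[0.52506051 0.07942838 0.37401584] [ 1.55776767e-01  9.87792045e-01 -5.74933784e-04 -3.80297367e-04] 371.64829954431775 314.34688609206455 234.38101066243328
scene sidewall 1409 yaw -0.43 y@.53 -0.2382 [ 0.4506 -0.2701  0.047 ] [ 0.6013 -0.2     0.0535]
scene sidewall 931 yaw -1.12 y@.53 -0.0684 [ 0.4538 -0.1     0.047 ] [ 0.6074 -0.0394  0.0535]
scene box ((0.5042058825492859, -0.1360517293214798), (0.26578623056411743, 0.2136392593383789), 88.5652847290039)
flap z 0.047246023354149014
scene front x -0.24 0.4524 199
scene front x -0.14 0.4549 18
scene front x -0.13 0.4556 70
scene pull [ 0.42006814 -0.16583029  0.04865468] [ 0.44737142 -0.13945856  0.07213274] [ 0.4286998  -0.1562169   0.06378818]
scene rack 1270
((0.6070456504821777, 0.18930023908615112), (0.09794431179761887, 0.24494649469852448), 5.422240734100342)
scene tin ((0.39161813259124756, 0.013478606939315796), 0.03842061758041382)
scene clamp 465 [0.37227844 0.10642958 0.00804329] [0.44321158 0.22617764 0.02282688] [0.40029567 0.16625202 0.01719362]
side sidewall 369 yaw 1.24 y@.53 -0.2628 [ 0.452 -0.271  0.047] [ 0.6022 -0.2014  0.0508]
side sidewall 184 yaw -3.93 y@.53 -0.0487 [ 0.4575 -0.0931  0.047 ] [ 0.6067 -0.0415  0.051 ]
side box ((0.5042504668235779, -0.13589808344841003), (0.26842260360717773, 0.21275687217712402), 88.87052154541016)
flap z 0.045248290231953925
side front x -0.24 0.45 1
side front x -0.14 None 0
side front x -0.13 None 0
side pull [ 0.4216098  -0.16732912  0.04705   ] [ 0.44790858 -0.14294174  0.07011091] [ 0.43376046 -0.15895476  0.06115556]
side rack 1170
((0.6087735891342163, 0.18548831343650818), (0.09470458328723907, 0.24199753999710083), 4.811025619506836)
side tin ((0.39204394817352295, 0.012225245125591755), 0.03759114071726799)
side clamp 306 [0.37613428 0.10506962 0.00804605] [0.44378982 0.22421324 0.01957479] [0.40936448 0.16388954 0.01534992]
```

View pics/wrist0.png

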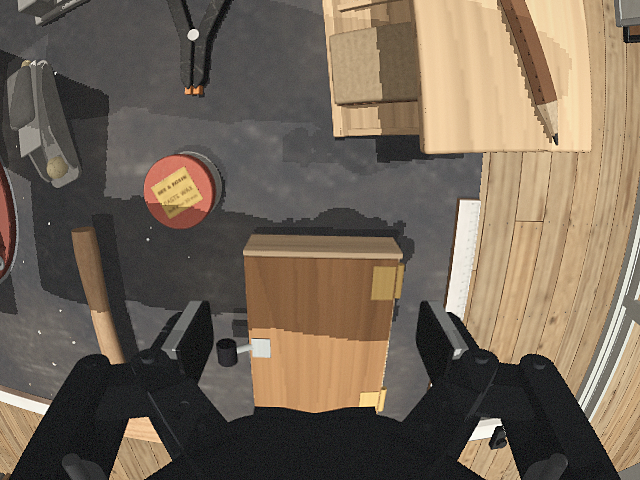

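View pics/crop.png

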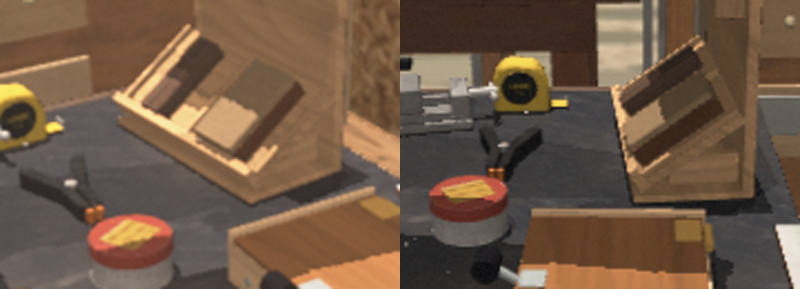

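Wrist picture: clamp pivot (193,34) with jaw tips at (194,90), block top (330–418, 25–105), box with pull at (227,352), tin (180,190). The crop confirms block in right bay, offcut left. Now block, clamp and pull poses.

```bash
cat >> h.py <<'E'
def wcloud(tag):
    f=np.load(tag+'.npz'); v,u=np.mgrid[:480,:640]; dx=(u-f['cx'])/f['fx'];dy=(v-f['cy'])/f['fx']
    r=np.hypot(dx,dy)+1e-9; z=f['range_z']; t=np.tan(np.minimum(r,1.5))*z
    P=np.stack([dx/r*t,dy/r*t,z],-1)
    return q2R(f['orientation']).apply(P.reshape(-1,3)).reshape(480,640,3)+f['position'], f
E
python3 - <<'E'
from h import *
W,f=wcloud('wrist0');A,_=cloud('scene0');B,_=cloud('side0')
for k,(u,v) in dict(pull=(227,352),tin=(180,190),pivot=(193,34),jawtip=(194,88),jaw=(193,65),block=(372,65),blk_bl=(338,100),blk_br=(414,97),blk_tl=(334,40),blk_tr=(414,26),flap=(320,320)).items(): print(k,W[v,u].round(4))
for n,C in (('w',W),('s',A),('d',B)):
    P=C.reshape(-1,3)
    sel=lambda lo,hi:P[np.all((P>lo)&(P<hi),1)]
    k=sel([.53,.05,.06],[.66,.2,.17]); n0=np.array([-.574,0,.819])
    # points near block-top plane: histogram of height along normal
    h=k@n0; H,e=np.histogram(h,bins=np.arange(-.35,-.2,.003)); 
    print(n,'norm hist',[(round(e[i],3),int(H[i])) for i in np.argsort(-H)[:6]])
    c=sel([.35,.08,.008],[.46,.25,.024])
    print(n,'clamp',len(c)); 
    for y in np.arange(.1,.23,.01):
        q=c[(c[:,1]>y)&(c[:,1]<y+.01)]
        if len(q): print(round(y,3),q[:,0].min().round(4),q[:,0].max().round(4),q[:,2].max().round(4),len(q))
    b=sel([.40,-.29,.03],[.65,-.0,.06]); 
    for x in (.47,.5,.53,.56,.59):
        q=b[abs(b[:,0]-x)<.006]; 
        if len(q): print('  x',x,'y',q[:,1].min().round(4),q[:,1].max().round(4))
E
```

```text
pull [ 0.4359 -0.1443  0.0704]
tin [0.3964 0.016  0.0396]
pivot [0.408  0.1681 0.0203]
jawtip [0.4083 0.1135 0.0182]
jaw [0.4045 0.1381 0.0091]
block [0.5708 0.1237 0.0737]
blk_bl [0.545  0.0952 0.0527]
blk_br [0.6012 0.098  0.0899]
blk_tl [0.5415 0.1479 0.0536]
blk_tr [0.5677 0.1218 0.2151]
flap [ 0.5304 -0.1179  0.0472]
w norm hist [(np.float64(-0.269), 3494), (np.float64(-0.272), 1315), (np.float64(-0.293), 190), (np.float64(-0.299), 181), (np.float64(-0.296), 168), (np.float64(-0.266), 73)]
w clamp 2700
0.1 0.3984 0.4123 0.0179 31
0.11 0.3975 0.4153 0.0209 171
0.12 0.3934 0.419 0.0208 253
0.13 0.3933 0.4197 0.021 261
0.14 0.3935 0.4204 0.0209 271
0.15 0.3936 0.4217 0.0208 270
0.16 0.3919 0.4244 0.0216 310
0.17 0.3891 0.4303 0.0216 323
0.18 0.3848 0.4339 0.0208 316
0.19 0.3816 0.438 0.0209 322
0.2 0.3779 0.4404 0.0203 172
  x 0.47 y -0.2437 -0.0397
  x 0.5 y -0.2475 -0.0404
  x 0.53 y -0.2522 -0.0413
  x 0.56 y -0.2449 -0.0419
  x 0.59 y -0.2426 -0.0427
s norm hist [(np.float64(-0.269), 493), (np.float64(-0.266), 205), (np.float64(-0.299), 178), (np.float64(-0.272), 162), (np.floa
[... 546 characters left out ...]
12 -0.0418
d norm hist [(np.float64(-0.272), 233), (np.float64(-0.269), 181), (np.float64(-0.299), 139), (np.float64(-0.296), 126), (np.float64(-0.293), 103), (np.float64(-0.275), 72)]
d clamp 306
0.1 0.3969 0.4109 0.0157 16
0.11 0.3959 0.4141 0.0179 22
0.12 0.3926 0.4175 0.0184 29
0.13 0.3936 0.4173 0.0182 17
0.14 0.3925 0.4184 0.0187 27
0.15 0.3934 0.4197 0.0187 22
0.16 0.392 0.4234 0.0196 32
0.17 0.3878 0.4294 0.0191 32
0.18 0.3841 0.4334 0.0188 30
0.19 0.3801 0.4356 0.0185 24
0.2 0.3766 0.4415 0.018 27
0.21 0.3761 0.4438 0.0177 24
0.22 0.3775 0.385 0.0178 4
  x 0.47 y -0.2679 -0.0431
  x 0.5 y -0.2693 -0.043
  x 0.53 y -0.2702 -0.0426
  x 0.56 y -0.2702 -0.0425
  x 0.59 y -0.2714 -0.0431
```

```bash
python3 - <<'E'
from h import *
W,f=wcloud('wrist0');A,_=cloud('scene0');B,_=cloud('side0')
n0=np.array([-.5736,0,.8192])
for n,C in (('w',W),('s',A),('d',B)):
    P=C.reshape(-1,3); k=P[np.all((P>[.52,.05,.03])&(P<[.66,.2,.17]),1)]
    for it in range(4):
        h=k@n0; m=np.median(h[(h>-.28)&(h<-.262)]) if it==0 else m
        q=k[abs(k@n0-m)<.004]; c=q.mean(0); _,_,V=np.linalg.svd(q-c); n0=V[2]*np.sign(V[2,2]); m=c@n0
    # in-plane: up-slope direction
    yaw=np.arctan2(n0[1],n0[0]); e2=np.cross(n0,[0,0,1]); e2/=np.linalg.norm(e2); e1=np.cross(e2,n0)
    uv=np.c_[(q-c)@e1,(q-c)@e2].astype(np.float32)
    # keep largest dense cluster via raster + opening
    im=np.zeros((200,200),np.uint8); ij=(uv/.001+100).astype(int); im[np.clip(ij[:,0],0,199),np.clip(ij[:,1],0,199)]=255
    im=cv2.morphologyEx(im,cv2.MORPH_CLOSE,np.ones((7,7)));im=cv2.morphologyEx(im,cv2.MORPH_OPEN,np.ones((11,11)))
    cs,_=cv2.findContours(im,0,2); cc=max(cs,key=cv2.contourArea); r=cv2.minAreaRect(cc)
    ce=c+e1*(r[0][1]-100)*.001+e2*(r[0][0]-100)*.001
    print(n,'normal',n0.round(3),'e1',e1.round(3),'e2',e2.round(3),'rect',np.round(r[1],1),r[2],'topcentre',ce.round(4))
    for v in cv2.boxPoints(r): print('   ',(c+e1*(v[1]-100)*.001+e2*(v[0]-100)*.001).round(4))
E
```

```text
w normal [-0.572 -0.05   0.819] e1 [0.816 0.071 0.574] e2 [-0.086  0.996  0.   ] rect [75. 62.] 90.0 topcentre [0.5695 0.1246 0.0715]
    [0.5416 0.0911 0.0499]
    [0.5362 0.1528 0.0499]
    [0.5974 0.1581 0.093 ]
    [0.6027 0.0963 0.093 ]
s normal [-0.574 -0.057  0.817] e1 [0.813 0.081 0.577] e2 [-0.099  0.995  0.   ] rect [98. 61.] 90.0 topcentre [0.5781 0.1251 0.0786]
    [0.5413 0.0908 0.0503]
    [0.5353 0.1515 0.0503]
    [0.6149 0.1594 0.1068]
    [0.6209 0.0987 0.1068]
d normal [-0.569 -0.07   0.82 ] e1 [0.813 0.1   0.573] e2 [-0.122  0.993  0.   ] rect [96. 61.] 90.0 topcentre [0.5789 0.1231 0.0766]
    [0.5435 0.0881 0.0491]
    [0.5361 0.1486 0.0491]
    [0.6142 0.1582 0.1041]
    [0.6216 0.0976 0.1041]
```

```bash
cat >> h.py <<'E'
Rd=R.from_matrix(np.array([[-1,0,0],[0,1,0],[0,0,-1.]]).T)
def ori(p,yaw=0): return R.from_euler('z',yaw,degrees=True)*R.from_euler('y',-p,degrees=True)*Rd
def plan(wps,start=None):
    """wps: (pos, R, closure, extra settle rows). prints send_rows calls"""
    s=manip.read_state(); p,q=(np.array(s['tool_pos']),q2R(s['tcp_rot'])) if start is None else start
    for pos,Rm,cl,ex in wps:
        while 1:
            d=q.inv().apply(np.array(pos)-p)/.1; w=(q.inv()*Rm).as_rotvec()/.5
            k=max(abs(d).max(),abs(w).max(),1.0); n=int(np.ceil(k-1e-6))
            d=(d/n).round(2); w=(w/n).round(2)
            rows=max(1,int(np.ceil(max(np.linalg.norm(d)*100/58,np.degrees(np.linalg.norm(w)*.5)/10))))
            if n==1: rows=min(5,rows+ex)
            print(rows,'x',[cl,d.tolist(),w.tolist()])
            p=p+q.apply(d*.1); q=q*R.from_rotvec(w*.5)
            if n==1: break
        print('  ->',p.round(4))
    return p,q
YB=-1.35
c_box=np.array([.530,-.1555,0]); Rb=R.from_euler('z',YB,degrees=True)
def box(x,y,z): return c_box+Rb.apply([x,y,z])
def pull(th,r=.172,a0=np.arctan2(.019,.171)):
    return box(.073-r*np.cos(th+a0),0,.04+r*np.sin(th+a0))
E
python3 - <<'E'
from h import *
print(pull(0))
o=ori(35,YB); z=o.apply([0,0,1])
plan([(pull(0)+z*-.07+[0,0,.05],o,.4,0),(pull(0)-z*.05,o,.4,1),(pull(0)+z*.014,o,.4,2)])
E
```

```text
[ 0.43207919 -0.15319237  0.05899422]
4 x [0.4, [-0.51, -0.44, 0.22], [-0.31, -0.32, -1.0]]
4 x [0.4, [-0.19, -0.65, 0.18], [-0.32, -0.32, -0.99]]
2 x [0.4, [0.08, -0.34, 0.04], [-0.15, -0.16, -0.5]]
2 x [0.4, [0.17, -0.32, 0.0], [-0.16, -0.17, -0.5]]
  -> [ 0.3919 -0.1527  0.1667]
3 x [0.4, [0.29, 0.0, 0.61], [0.0, 0.0, -0.0]]
  -> [ 0.4032 -0.1529  0.1001]
4 x [0.4, [0.0, 0.0, 0.64], [0.0, 0.0, -0.0]]
  -> [ 0.44   -0.1538  0.0478]
```

Emit:
{"api": "send_rows", "payload": {
  "series": [
    [0.4,[-0.51,-0.44,0.22],[-0.31,-0.32,-1.0]],
    [0.4,[-0.51,-0.44,0.22],[-0.31,-0.32,-1.0]],
    [0.4,[-0.51,-0.44,0.22],[-0.31,-0.32,-1.0]],
    [0.4,[-0.51,-0.44,0.22],[-0.31,-0.32,-1.0]]
  ],
  "newtons": 60
}}

```text
time: 0.65
tool_pos: [0.4798, -0.0506, 0.2092]
tcp_rot: [0.11, 0.507, 0.855, -0.002]
force: [0.1, -0.0, 0.4]
grip_width: 0.0509
gripper_force: 0.0
```

Emit:
{"api": "send_rows", "payload": {
  "series": [
    [0.4,[-0.19,-0.65,0.18],[-0.32,-0.32,-0.99]],
    [0.4,[-0.19,-0.65,0.18],[-0.32,-0.32,-0.99]],
    [0.4,[-0.19,-0.65,0.18],[-0.32,-0.32,-0.99]],
    [0.4,[-0.19,-0.65,0.18],[-0.32,-0.32,-0.99]]
  ]
}}

```text
time: 1.15
tool_pos: [0.4361, -0.1015, 0.1881]
tcp_rot: [0.212, 0.272, 0.939, -0.0]
force: [-0.4, -0.5, 0.3]
grip_width: 0.051
gripper_force: 0.0
```

Emit:
{"api": "send_rows", "payload": {
  "series": [
    [0.4,[0.25,-0.66,0.04],[-0.31,-0.33,-1.0]],
    [0.4,[0.25,-0.66,0.04],[-0.31,-0.33,-1.0]],
    [0.4,[0.25,-0.66,0.04],[-0.31,-0.33,-1.0]],
    [0.4,[0.25,-0.66,0.04],[-0.31,-0.33,-1.0]],
    [0.4,[0.25,-0.66,0.04],[-0.31,-0.33,-1.0]]
  ]
}}

```text
time: 1.78
tool_pos: [0.3862, -0.1467, 0.1674]
tcp_rot: [0.301, 0.015, 0.953, -0.003]
force: [-0.3, 0.7, -0.4]
grip_width: 0.0511
gripper_force: 0.0
```

```bash
python3 - <<'E'
from h import *
s=manip.read_state(); print(s['time'],s['joint_pos'].round(2))
o=ori(35,YB); z=o.apply([0,0,1])
plan([(pull(0)-z*.05,o,.4,1),(pull(0)+z*.014,o,.4,2)])
w=snap('wrist','wrist1')
E
```

```text
1.775 [-0.92 -0.22 -1.08  0.29  0.46 -0.79]
3 x [0.4, [0.24, -0.06, 0.65], [-0.0, 0.0, -0.02]]
  -> [ 0.4037 -0.1529  0.1004]
4 x [0.4, [0.01, 0.0, 0.64], [-0.0, 0.0, 0.0]]
  -> [ 0.4396 -0.1538  0.0474]
```

View pics/wrist1.png

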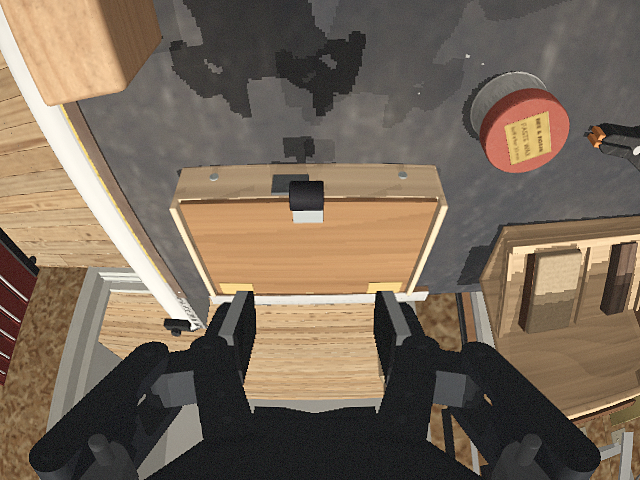

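The wrist picture shows the pull at (307,192), slightly left of the gripper's centre line, agreeing with the planned -6 mm y correction.

Emit:
{"api": "send_rows", "payload": {
  "series": [
    [0.4,[0.24,-0.06,0.65],[0,0,-0.02]],
    [0.4,[0.24,-0.06,0.65],[0,0,-0.02]],
    [0.4,[0.24,-0.06,0.65],[0,0,-0.02]]
  ]
}}

```text
time: 2.2
tool_pos: [0.4037, -0.151, 0.0991]
tcp_rot: [0.301, 0.008, 0.954, -0.003]
force: [0.3, 0.3, 0.8]
grip_width: 0.051
gripper_force: 0.0
```

Emit:
{"api": "send_rows", "payload": {
  "series": [
    [0.4,[0,0,0.3],[0,0,0]],
    [0.4,[0,0,0.6],[0,0,0]],
    [0.4,[0,0,0.64],[0,0,0]],
    [0.4,[0,0,0.64],[0,0,0]]
  ]
}}

```text
time: 2.7
tool_pos: [0.4405, -0.1525, 0.0484]
tcp_rot: [0.302, 0.007, 0.953, -0.005]
force: [0.1, -0.4, 0.9]
grip_width: 0.0512
gripper_force: 0.0
```

Emit:
{"api": "send_rows", "payload": {
  "series": [
    [1,[0,0,0],[0,0,0]],
    [1,[0,0,0],[0,0,0]],
    [1,[0,0,0],[0,0,0]],
    [1,[0,0,0],[0,0,0]]
  ]
}}

```text
time: 3.2
tool_pos: [0.4404, -0.1535, 0.0489]
tcp_rot: [0.303, 0.007, 0.953, -0.006]
force: [-8.9, -0.1, 12.6]
grip_width: 0.0228
gripper_force: 60.9
```

```bash
python3 - <<'E'
from h import *
s=manip.read_state(); print(s['time'],s['joint_pos'].round(2),s['grip_width'],s['gripper_force'],s['force'],s['tool_pos'])
p0=np.array(s['tool_pos']); R0=q2R(s['tcp_rot'])
# offset of pull from TCP along z assumed .014; use measured pose as pull(0)
off=p0+R0.apply([0,0,-.014])-pull(0); print('off',off)
wp=[]
for th in np.arange(.15,1.79,.1633):
    pp=35+25*th/1.78; o=ori(pp,YB); wp.append((pull(th)+off+o.apply([0,0,.014]),o,1,0))
plan(wp)
E
```

```text
3.2 [-0.78  0.23 -1.2  -0.34  0.41 -0.67] 0.022841782869504505 60.850993394851685 [-8.86806322 -0.14604977 12.61099556] [ 0.44042438 -0.15347844  0.04894026]
off [ 2.70432414e-04 -6.60425579e-05  1.38062123e-03]
1 x [1, [-0.19, -0.0, -0.18], [-0.0, -0.07, 0.02]]
  -> [ 0.4456 -0.1534  0.0746]
1 x [1, [-0.24, -0.0, -0.15], [-0.0, -0.08, -0.0]]
  -> [ 0.4556 -0.1536  0.1011]
1 x [1, [-0.27, -0.0, -0.11], [-0.0, -0.08, -0.0]]
  -> [ 0.4694 -0.1539  0.1267]
1 x [1, [-0.28, -0.0, -0.04], [-0.0, -0.08, -0.0]]
  -> [ 0.4876 -0.1543  0.1484]
1 x [1, [-0.28, -0.0, 0.0], [-0.0, -0.08, -0.0]]
  -> [ 0.5077 -0.1548  0.1679]
1 x [1, [-0.28, -0.0, 0.07], [-0.0, -0.08, -0.0]]
  -> [ 0.5321 -0.1554  0.1833]
1 x [1, [-0.26, -0.0, 0.12], [-0.0, -0.08, -0.0]]
  -> [ 0.5582 -0.1561  0.195 ]
1 x [1, [-0.23, -0.0, 0.17], [-0.0, -0.08, 0.0]]
  -> [ 0.5859 -0.1567  0.2021]
1 x [1, [-0.2, -0.0, 0.21], [-0.0, -0.08, 0.0]]
  -> [ 0.6147 -0.1575  0.2056]
1 x [1, [-0.14, -0.0, 0.24], [-0.0, -0.08, 0.0]]
  -> [ 0.6424 -0.1582  0.2036]
1 x [1, [-0.1, -0.0, 0.27], [-0.0, -0.08, 0.0]]
  -> [ 0.6706 -0.1589  0.1977]
```

```bash
cat >> h.py <<'E'
def arc(ths,off,depth,cl,p0=35,p1=60,start=None,per=5):
    s=manip.read_state(); p,q=(np.array(s['tool_pos']),q2R(s['tcp_rot'])) if start is None else start
    for i in range(0,len(ths),per):
        rows=[]
        for th in ths[i:i+per]:
            o=ori(p0+(p1-p0)*th/1.78,YB); t=pull(th)+off+o.apply([0,0,depth])
            d=(q.inv().apply(t-p)/.1).round(2); w=((q.inv()*o).as_rotvec()/.5).round(2); rows.append([cl,d.tolist(),w.tolist()])
        print(rows); p=p+q.apply(d*.1); q=q*R.from_rotvec(w*.5)
E
python3 - <<'E'
from h import *
arc(np.linspace(.06,1.8,20),np.array([.0003,0,.0014]),.014,1)
E
```

```text
[[1, [-0.07, 0.0, -0.08], [-0.0, -0.02, 0.02]], [1, [-0.19, -0.0, -0.18], [-0.0, -0.07, 0.02]], [1, [-0.32, -0.0, -0.28], [-0.0, -0.11, 0.02]], [1, [-0.46, -0.0, -0.36], [-0.0, -0.16, 0.02]], [1, [-0.6, -0.01, -0.43], [-0.0, -0.2, 0.02]]]
[[1, [-0.16, 0.0, -0.04], [-0.0, -0.05, -0.0]], [1, [-0.31, 0.0, -0.07], [-0.0, -0.09, -0.0]], [1, [-0.47, 0.0, -0.09], [-0.0, -0.14, -0.0]], [1, [-0.63, 0.0, -0.09], [-0.0, -0.18, -0.0]], [1, [-0.79, 0.0, -0.07], [-0.0, -0.23, -0.0]]]
[[1, [-0.16, 0.0, 0.05], [-0.0, -0.04, -0.0]], [1, [-0.31, 0.0, 0.11], [-0.0, -0.08, -0.0]], [1, [-0.45, 0.0, 0.18], [-0.0, -0.13, -0.0]], [1, [-0.59, 0.01, 0.26], [-0.0, -0.17, -0.0]], [1, [-0.71, 0.01, 0.36], [-0.0, -0.22, -0.0]]]
[[1, [-0.11, -0.0, 0.12], [-0.0, -0.04, 0.0]], [1, [-0.2, -0.0, 0.25], [-0.0, -0.09, 0.0]], [1, [-0.28, -0.0, 0.39], [-0.0, -0.13, 0.0]], [1, [-0.35, -0.0, 0.53], [-0.0, -0.18, 0.0]], [1, [-0.41, -0.0, 0.68], [-0.0, -0.22, 0.0]]]
```

Emit:
{"api": "send_rows", "payload": {
  "series": [
    [1,[-0.07,0,-0.08],[0,-0.02,0.02]],
    [1,[-0.19,0,-0.18],[0,-0.07,0.02]],
    [1,[-0.32,0,-0.28],[0,-0.11,0.02]],
    [1,[-0.46,0,-0.36],[0,-0.16,0.02]],
    [1,[-0.6,-0.01,-0.43],[0,-0.2,0.02]]
  ]
}}

```text
time: 3.82
tool_pos: [0.4647, -0.1541, 0.1186]
tcp_rot: [0.35, 0.011, 0.937, -0.004]
force: [11.6, 1.1, -12.0]
grip_width: 0.0225
gripper_force: 59.4
```

Emit:
{"api": "send_rows", "payload": {
  "series": [
    [1,[-0.16,0,-0.04],[0,-0.05,0]],
    [1,[-0.31,0,-0.07],[0,-0.09,0]],
    [1,[-0.47,0,-0.09],[0,-0.14,0]],
    [1,[-0.63,0,-0.09],[0,-0.18,0]],
    [1,[-0.79,0,-0.07],[0,-0.23,0]]
  ]
}}

```text
time: 4.45
tool_pos: [0.5209, -0.1552, 0.176]
tcp_rot: [0.404, 0.011, 0.915, -0.005]
force: [-5.7, -3.1, 2.4]
grip_width: 0.0224
gripper_force: 59.5
```

```bash
python3 - <<'E'
from h import *
s=manip.read_state(); print(s['time'],s['joint_pos'].round(2),s['grip_width'],s['gripper_force'],s['force'],s['tool_pos'])
arc(np.linspace(.06,1.8,20)[10:],np.array([.0003,0,.0014]),.014,1)
E
```

```text
4.45 [-0.72  0.03 -1.1  -0.25  0.49 -0.51] 0.022438047605616063 59.483113288879395 [-5.73522818 -3.07497565  2.42799588] [ 0.5208777  -0.15523972  0.17602684]
[[1, [-0.15, -0.0, 0.04], [-0.0, -0.04, 0.0]], [1, [-0.3, -0.0, 0.1], [-0.0, -0.08, 0.0]], [1, [-0.44, -0.0, 0.17], [-0.0, -0.13, 0.0]], [1, [-0.57, -0.0, 0.26], [-0.0, -0.17, 0.0]], [1, [-0.7, -0.0, 0.35], [-0.0, -0.22, 0.0]]]
[[1, [-0.11, -0.0, 0.13], [-0.0, -0.04, 0.0]], [1, [-0.2, -0.0, 0.25], [-0.0, -0.09, 0.0]], [1, [-0.28, -0.0, 0.39], [-0.0, -0.13, 0.0]], [1, [-0.35, -0.0, 0.53], [-0.0, -0.18, 0.0]], [1, [-0.4, -0.0, 0.68], [-0.0, -0.22, 0.0]]]
```

Emit:
{"api": "send_rows", "payload": {
  "series": [
    [1,[-0.15,0,0.04],[0,-0.04,0]],
    [1,[-0.3,0,0.1],[0,-0.08,0]],
    [1,[-0.44,0,0.17],[0,-0.13,0]],
    [1,[-0.57,0,0.26],[0,-0.17,0]],
    [1,[-0.7,0,0.35],[0,-0.22,0]]
  ]
}}

```text
time: 5.08
tool_pos: [0.5948, -0.1569, 0.2047]
tcp_rot: [0.454, 0.01, 0.891, -0.005]
force: [-2.8, -4.0, 1.8]
grip_width: 0.0227
gripper_force: 66.2
```

Emit:
{"api": "send_rows", "payload": {
  "series": [
    [1,[-0.11,0,0.13],[0,-0.04,0]],
    [1,[-0.2,0,0.25],[0,-0.09,0]],
    [1,[-0.28,0,0.39],[0,-0.13,0]],
    [1,[-0.35,0,0.53],[0,-0.18,0]],
    [1,[-0.4,0,0.68],[0,-0.22,0]]
  ]
}}

```text
time: 5.7
tool_pos: [0.6725, -0.1587, 0.1955]
tcp_rot: [0.502, 0.01, 0.865, -0.006]
force: [-4.5, -4.2, -4.1]
grip_width: 0.0227
gripper_force: 104.0
```

Emit:
{"api": "send_rows", "payload": {
  "series": [
    [1,[0,0,0],[0,0,0]],
    [1,[0,0,0],[0,0,0]]
  ]
}}

```text
time: 5.95
tool_pos: [0.6717, -0.1587, 0.1955]
tcp_rot: [0.501, 0.01, 0.865, -0.006]
force: [-2.0, -3.2, 3.6]
grip_width: 0.0227
gripper_force: 104.8
```

```bash
python3 - <<'E'
from h import *
s=manip.read_state(); print(s['time'],s['joint_pos'].round(2),s['grip_width'],s['gripper_force'],s['force'],s['tool_pos'])
p=np.array(s['tool_pos'])+q2R(s['tcp_rot']).apply([0,0,-.014]); h=box(.073,0,.04); print(np.arctan2(p[2]-h[2],h[0]-p[0])-.1107)
np.save('openpose.npy',np.r_[s['tool_pos'],s['tcp_rot']])
E
```

```text
5.95 [-0.55  0.32 -1.   -0.74  0.45 -0.28] 0.022686346939640643 104.82346057891846 [-2.02994349 -3.17379026  3.58020907] [ 0.67167616 -0.15868131  0.19548598]
1.7951165397764774
```

```bash
cat >> h.py <<'E'
ob=ori(35,5.2); zb=ob.apply([0,0,1]); e1=-ob.apply([1,0,0])
gb=np.array([.5785,.1243,.0777])-.008*e1+.021*zb
E
python3 - <<'E'
from h import *
s=manip.read_state(); o=q2R(s['tcp_rot']); 
print(gb,e1)
plan([(np.array(s['tool_pos'])+o.apply([0,0,-.09]),o,.3,0),([.45,-.04,.27],ori(40,0),.13,0),([.43,.10,.26],ob,.13,0),(gb-.1*zb,ob,.13,1),(gb-.03*zb,ob,.13,1)])
E
```

```text
[0.58396929 0.12479774 0.0559092 ] [0.81578074 0.07424186 0.57357644]
2 x [0.3, [-0.0, 0.0, -0.9], [0.0, 0.0, 0.0]]
  -> [ 0.5936 -0.1569  0.2403]
2 x [0.13, [0.24, 0.57, -0.71], [-0.02, 0.35, -0.01]]
2 x [0.13, [0.35, 0.57, -0.65], [-0.02, 0.35, -0.02]]
  -> [ 0.4498 -0.0403  0.2697]
2 x [0.13, [0.11, 0.7, -0.03], [-0.05, 0.09, -0.07]]
2 x [0.13, [0.08, 0.71, 0.0], [-0.06, 0.09, -0.07]]
  -> [0.4298 0.1003 0.2601]
2 x [0.13, [-0.05, 0.05, 0.78], [0.0, -0.0, -0.0]]
3 x [0.13, [-0.06, 0.05, 0.79], [0.0, -0.0, -0.0]]
  -> [0.5274 0.1196 0.1377]
3 x [0.13, [0.0, -0.0, 0.7], [0.0, -0.0, -0.0]]
  -> [0.5673 0.1233 0.0803]
```

Emit:
{"api": "send_rows", "payload": {
  "series": [
    [0.4,[0,0,0],[0,0,0]],
    [0.4,[0,0,0],[0,0,0]],
    [0.4,[0,0,-0.3],[0,0,0]],
    [0.3,[0,0,-0.9],[0,0,0]],
    [0.3,[0,0,-0.9],[0,0,0]]
  ]
}}

```text
time: 6.58
tool_pos: [0.5917, -0.1564, 0.2423]
tcp_rot: [0.502, 0.01, 0.865, -0.007]
force: [0.2, -0.3, 0.2]
grip_width: 0.0599
gripper_force: 0.0
```

Emit:
{"api": "send_rows", "payload": {
  "series": [
    [0.13,[0.24,0.57,-0.71],[-0.02,0.35,0]],
    [0.13,[0.24,0.57,-0.71],[-0.02,0.35,0]]
  ]
}}

```text
time: 6.82
tool_pos: [0.5215, -0.0983, 0.2547]
tcp_rot: [0.422, 0.008, 0.907, -0.001]
force: [0.7, -0.4, 1.2]
grip_width: 0.0746
gripper_force: 0.0
```

Emit:
{"api": "send_rows", "payload": {
  "series": [
    [0.13,[0.35,0.57,-0.65],[-0.02,0.35,-0.02]],
    [0.13,[0.35,0.57,-0.65],[-0.02,0.35,-0.02]]
  ]
}}

```text
time: 7.08
tool_pos: [0.45, -0.0396, 0.2711]
tcp_rot: [0.342, 0.001, 0.94, 0.002]
force: [0.5, -0.5, 0.0]
grip_width: 0.0744
gripper_force: 0.0
```

Emit:
{"api": "send_rows", "payload": {
  "series": [
    [0.13,[0.11,0.7,-0.03],[-0.05,0.09,-0.07]],
    [0.13,[0.11,0.7,-0.03],[-0.05,0.09,-0.07]]
  ]
}}

```text
time: 7.32
tool_pos: [0.4395, 0.0326, 0.2656]
tcp_rot: [0.321, -0.021, 0.947, 0.009]
force: [0.2, -0.0, 0.2]
grip_width: 0.0741
gripper_force: 0.0
```

Emit:
{"api": "send_rows", "payload": {
  "series": [
    [0.13,[0.08,0.71,0],[-0.06,0.09,-0.07]],
    [0.13,[0.08,0.71,0],[-0.06,0.09,-0.07]],
    [0.13,[0.08,0.71,0],[-0.06,0.09,-0.07]]
  ]
}}

```text
time: 7.7
tool_pos: [0.4301, 0.1023, 0.26]
tcp_rot: [0.299, -0.042, 0.953, 0.017]
force: [0.0, -0.1, -0.7]
grip_width: 0.0742
gripper_force: 0.0
```

```bash
python3 - <<'E'
from h import *
s=manip.read_state(); print(s['time'],s['joint_pos'].round(2),s['grip_width'])
plan([(gb-.1*zb,ob,.13,1),(gb-.03*zb,ob,.13,1),(gb,ob,.13,1)])
w=snap('wrist','wrist2')
W,f=wcloud('wrist2'); P=W.reshape(-1,3); k=P[np.all((P>[.52,.05,.03])&(P<[.66,.2,.17]),1)]
L=(k-np.array([.5785,.1243,.0777]))@np.stack([e1,ob.apply([0,1,0]),-zb],1)
q=L[abs(L[:,2])<.006]; print(len(q),np.median(q[:,2]),np.percentile(q,[1,99],axis=0).round(4).tolist())
q=q[abs(q[:,0])<.03]; print('y',np.percentile(q[:,1],[1,3,50,97,99]))
for t in np.arange(-.075,.08,.006):
    r=L[(abs(L[:,1]-t)<.003)&(abs(L[:,0]+.01)<.03)]; print(round(t,3),len(r),np.median(r[:,2]).round(4) if len(r) else '')
E
```

```text
7.7 [ 0.04 -0.36 -0.91  0.41  0.03 -0.04] 0.07424466495689683
2 x [0.13, [-0.05, 0.04, 0.78], [0.01, -0.0, -0.0]]
3 x [0.13, [-0.05, 0.04, 0.78], [0.0, -0.0, -0.01]]
  -> [0.5263 0.1197 0.1378]
3 x [0.13, [-0.01, -0.0, 0.7], [0.0, -0.0, 0.0]]
  -> [0.567  0.1235 0.0809]
2 x [0.13, [0.0, -0.0, 0.3], [0.0, -0.0, 0.0]]
  -> [0.5841 0.1251 0.0563]
6639 0.00013111539078822666 [[-0.0488, -0.0521, -0.0055], [0.0919, 0.0622, 0.0053]]
y [-0.02940725 -0.02806344  0.0010719   0.03016429  0.03141355]
-0.075 0 
-0.069 0 
-0.063 0 
-0.057 207 -0.0195
-0.051 325 -0.0271
-0.045 277 -0.0275
-0.039 275 -0.0275
-0.033 234 -0.0272
-0.027 300 0.0
-0.021 315 0.0003
-0.015 331 0.0004
-0.009 335 0.0002
-0.003 285 0.0002
0.003 328 0.0003
0.009 335 0.0001
0.015 321 0.0001
0.021 311 0.0002
0.027 316 0.0001
0.033 152 -0.0013
0.039 278 -0.0279
0.045 270 -0.028
0.051 274 -0.0279
0.057 342 -0.0275
0.063 242 -0.0201
0.069 231 -0.0281
0.075 145 -0.0282
```

View pics/wrist2.png

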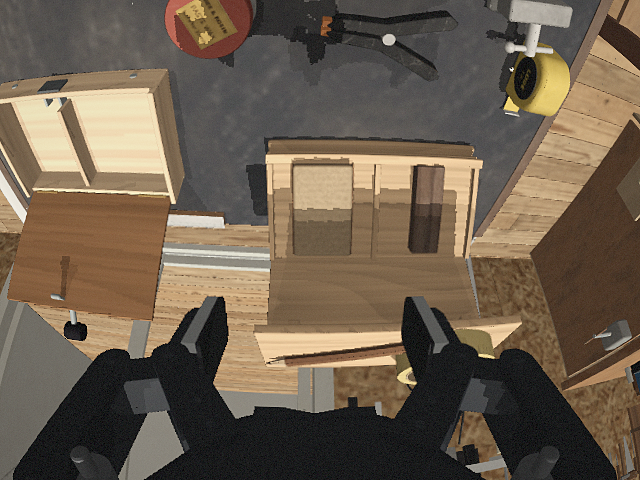

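Wrist picture: flap is open and standing (88,255), block at (322,210) centred in its bay, offcut (427,210) untouched; the depth check matches the block model to 1 mm.

Emit:
{"api": "send_rows", "payload": {
  "series": [
    [0.13,[-0.05,0.04,0.78],[0.01,0,0]],
    [0.13,[-0.05,0.04,0.78],[0.01,0,0]]
  ]
}}

```text
time: 8.0
tool_pos: [0.4787, 0.1084, 0.1967]
tcp_rot: [0.298, -0.039, 0.954, 0.014]
force: [-0.2, 0.4, -0.1]
grip_width: 0.0743
gripper_force: 0.0
```

Emit:
{"api": "send_rows", "payload": {
  "series": [
    [0.13,[-0.05,0.04,0.78],[0,0,-0.01]],
    [0.13,[-0.05,0.04,0.78],[0,0,-0.01]],
    [0.13,[-0.05,0.04,0.78],[0,0,-0.01]]
  ]
}}

```text
time: 8.38
tool_pos: [0.5263, 0.1164, 0.1364]
tcp_rot: [0.298, -0.042, 0.954, 0.013]
force: [0.8, -0.8, -0.5]
grip_width: 0.0743
gripper_force: 0.0
```

Emit:
{"api": "send_rows", "payload": {
  "series": [
    [0.13,[-0.01,0.01,0.4],[0,0,0]],
    [0.13,[-0.01,0.01,0.7],[0,0,0]],
    [0.13,[-0.01,0.01,0.85],[0,0,0]],
    [0.13,[-0.01,0.01,0.98],[0,0,0]],
    [0.13,[-0.01,0.01,0.98],[0,0,0]]
  ],
  "newtons": 50
}}

```text
time: 9.0
tool_pos: [0.5835, 0.1233, 0.0587]
tcp_rot: [0.3, -0.042, 0.953, 0.013]
force: [0.3, -0.2, 0.3]
grip_width: 0.074
gripper_force: 0.0
```

Emit:
{"api": "send_rows", "payload": {
  "series": [
    [1,[0,0,0],[0,0,0]],
    [1,[0,0,0],[0,0,0]],
    [1,[0,0,0],[0,0,0]],
    [1,[0,0,0],[0,0,0]]
  ]
}}

```text
time: 9.5
tool_pos: [0.583, 0.1236, 0.0595]
tcp_rot: [0.3, -0.042, 0.953, 0.013]
force: [-5.9, -2.5, 7.9]
grip_width: 0.0608
gripper_force: 53.8
```

```bash
python3 - <<'E'
from h import *
s=manip.read_state(); print(s['time'],s['joint_pos'].round(2),s['grip_width'],s['tool_pos'],'err',ob.inv().apply(np.array(s['tool_pos'])-gb))
p=np.array(s['tool_pos'])
# block bottom centre in tool frame
bc=np.array([.5785,.1248,.0777])+.029*zb
t=q2R(s['tcp_rot']).inv().apply(bc-p); print('block bottom in tool',t)
ob2=ori(0,YB); tgt=box(0,.048,.007)-ob2.apply(t); print('place',tgt)
e,q=plan([(p-.05*zb,ob,1,0),(p-.14*zb,ob,1,0),([.43,.02,.23],ori(20,0),1,0),([tgt[0],tgt[1],.16],ob2,1,1),(tgt+[0,0,.03],ob2,1,2),(tgt,ob2,1,2)])
E
```

```text
9.5 [ 0.09  0.35 -0.95 -0.33  0.   -0.  ] 0.060786045449675044 [0.58302578 0.12363853 0.05946237] err [-0.00118226 -0.00106893 -0.00350979]
block bottom in tool [-0.00685872  0.00159174  0.01153008]
place [ 0.52423655 -0.10894303  0.01853008]
1 x [1, [0.0, -0.0, -0.5], [-0.0, -0.0, -0.0]]
  -> [0.5545 0.1211 0.1004]
2 x [1, [0.0, -0.0, -0.9], [-0.0, -0.0, -0.0]]
  -> [0.5031 0.1165 0.1742]
3 x [1, [0.35, -0.9, -0.92], [0.08, 0.52, 0.16]]
  -> [0.43   0.0197 0.2295]
2 x [1, [-0.32, -0.64, 0.49], [0.01, 0.35, 0.02]]
3 x [1, [-0.41, -0.64, 0.42], [0.0, 0.35, 0.02]]
  -> [ 0.5238 -0.1089  0.1602]
1 x [1, [-0.0, -0.0, 0.56], [0.0, 0.0, 0.0]]
3 x [1, [-0.0, -0.0, 0.56], [0.0, 0.0, 0.0]]
  -> [ 0.5238 -0.1089  0.0482]
3 x [1, [-0.0, -0.0, 0.3], [0.0, 0.0, 0.0]]
  -> [ 0.5238 -0.1088  0.0182]
```

Emit:
{"api": "send_rows", "payload": {
  "series": [
    [1,[0,0,-0.2],[0,0,0]],
    [1,[0,0,-0.5],[0,0,0]],
    [1,[0,0,-0.75],[0,0,0]],
    [1,[0,0,-1],[0,0,0]]
  ]
}}

```text
time: 10.0
tool_pos: [0.5254, 0.1186, 0.1416]
tcp_rot: [0.3, -0.042, 0.953, 0.013]
force: [0.0, -0.2, -0.8]
grip_width: 0.0604
gripper_force: 56.4
```

Emit:
{"api": "send_rows", "payload": {
  "series": [
    [1,[0,0,-0.4],[0,0,0]],
    [1,[0.1,-0.2,-0.7],[0.02,0.13,0.04]],
    [1,[0.22,-0.55,-1],[0.05,0.3,0.1]],
    [1,[0.35,-0.9,-1],[0.08,0.52,0.16]],
    [1,[0.35,-0.9,-1],[0.08,0.52,0.16]]
  ]
}}

```text
time: 10.62
tool_pos: [0.4496, 0.0196, 0.2037]
tcp_rot: [0.174, 0.002, 0.985, 0.0]
force: [0.6, -0.1, -0.9]
grip_width: 0.0607
gripper_force: 56.5
```

```bash
python3 - <<'E'
from h import *
s=manip.read_state(); print(s['time'],s['grip_width'],s['gripper_force'],s['tool_pos'],s['force'])
t=np.array([-.0069,.0008,.0115])
ob2=ori(0,YB); tgt=box(0,.048,.007)-ob2.apply(t)
plan([([tgt[0],tgt[1],.16],ob2,1,1),(tgt+[0,0,.03],ob2,1,2)])
E
```

```text
10.625 0.060670135392582904 56.47985100746155 [0.44958949 0.01956045 0.20370638] [ 0.62345708 -0.11719731 -0.90564462]
2 x [1, [-0.28, -0.64, 0.33], [0.0, 0.35, 0.02]]
3 x [1, [-0.34, -0.63, 0.28], [0.01, 0.35, 0.02]]
  -> [ 0.5245 -0.108   0.1604]
1 x [1, [0.0, -0.0, 0.56], [-0.0, 0.0, 0.0]]
3 x [1, [0.0, -0.0, 0.56], [-0.0, 0.0, 0.0]]
  -> [ 0.5245 -0.108   0.0484]
```

Emit:
{"api": "send_rows", "payload": {
  "series": [
    [1,[-0.14,-0.32,0.16],[0,0.17,0.01]],
    [1,[-0.28,-0.64,0.33],[0,0.35,0.02]],
    [1,[-0.28,-0.64,0.33],[0,0.35,0.02]]
  ]
}}

```text
time: 11.0
tool_pos: [0.4875, -0.0437, 0.1796]
tcp_rot: [0.086, 0.006, 0.996, 0.002]
force: [-0.3, -0.0, -0.8]
grip_width: 0.0606
gripper_force: 56.5
```

Emit:
{"api": "send_rows", "payload": {
  "series": [
    [1,[-0.17,-0.32,0.14],[0,0.18,0.01]],
    [1,[-0.34,-0.63,0.28],[0.01,0.35,0.02]],
    [1,[-0.34,-0.63,0.28],[0.01,0.35,0.02]],
    [1,[-0.34,-0.63,0.28],[0.01,0.35,0.02]]
  ]
}}

```text
time: 11.5
tool_pos: [0.523, -0.1046, 0.1589]
tcp_rot: [-0.0, 0.01, 1.0, 0.0]
force: [-0.2, 0.7, -0.1]
grip_width: 0.0605
gripper_force: 56.5
```

```bash
python3 - <<'E'
from h import *
s=manip.read_state(); print(s['time'],s['grip_width'],s['tool_pos'],s['force'],s['joint_pos'].round(2))
w=snap('wrist','wrist3')
t=np.array([-.0069,.0008,.0115])
ob2=ori(0,YB); tgt=box(0,.048,.007)-ob2.apply(t)
plan([(tgt+[0,0,.03],ob2,1,2),(tgt,ob2,1,2)])
# recheck box from wrist depth: walls & divider at z 28..34 / 46..53
W,f=wcloud('wrist3'); P=(Rb.inv().apply(W.reshape(-1,3)-c_box))
for nm,lo,hi in(('divider',[-.06,-.03,.026],[-.035,.005,.036]),('front',[-.09,-.1,.036],[-.05,.1,.044]),('+ywall',[-.05,.09,.045],[.0,.13,.055]),('-ywall',[-.05,-.13,.045],[.0,-.09,.055])):
    k=P[np.all((P>lo)&(P<hi),1)]; print(nm,len(k),np.percentile(k,[2,50,98],axis=0).round(4).tolist() if len(k) else '')
E
```

```text
11.5 0.060495371761315635 [ 0.52297542 -0.10455828  0.15886108] [-0.23908954  0.72167208 -0.05739881] [-0.33  0.36 -0.25  0.96  0.   -0.32]
1 x [1, [-0.01, -0.02, 0.55], [0.0, -0.0, 0.0]]
3 x [1, [-0.0, -0.02, 0.56], [0.0, -0.0, 0.01]]
  -> [ 0.5238 -0.1085  0.0484]
3 x [1, [-0.0, 0.0, 0.3], [0.0, -0.0, -0.0]]
  -> [ 0.5238 -0.1085  0.0184]
divider 203 [[-0.0595, -0.0227, 0.0264], [-0.0429, -0.0128, 0.0323], [-0.0352, -0.0022, 0.0356]]
front 2494 [[-0.0778, -0.0945, 0.0368], [-0.0729, 0.0005, 0.0403], [-0.0653, 0.0963, 0.042]]
+ywall 375 [[-0.0496, 0.1072, 0.0459], [-0.0353, 0.1099, 0.0504], [-0.019, 0.1132, 0.0519]]
-ywall 569 [[-0.0487, -0.1124, 0.0453], [-0.0255, -0.1079, 0.0501], [-0.0013, -0.1058, 0.0517]]
```

View pics/wrist3.png

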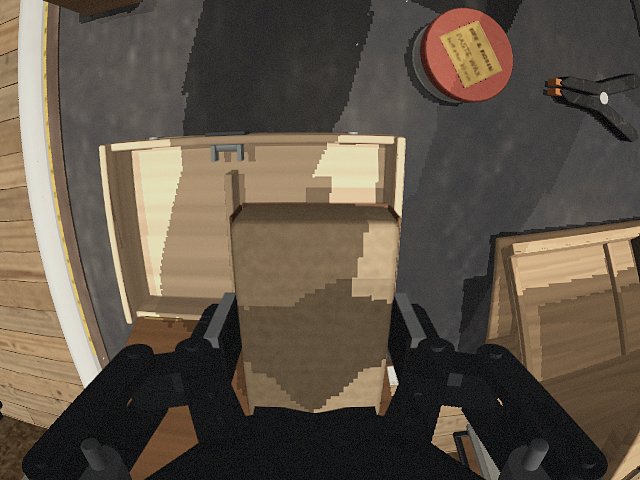

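Wrist picture: the block is held squarely (centre ~(315,300)), with the divider at (232,190) and pockets empty; box edges fit within 1 mm.

Emit:
{"api": "send_rows", "payload": {
  "series": [
    [1,[0,-0.02,0.3],[0,0,0]],
    [1,[-0.01,-0.04,0.6],[0,0,0]],
    [1,[-0.01,-0.04,0.9],[0,0,0.01]],
    [1,[-0.01,-0.04,1],[0,0,0.01]],
    [1,[-0.01,-0.04,1],[0,0,0.01]]
  ]
}}

```text
time: 12.18
tool_pos: [0.5244, -0.1094, 0.0596]
tcp_rot: [-0.0, 0.012, 1.0, 0.0]
force: [-0.3, 0.7, -0.5]
grip_width: 0.0606
gripper_force: 56.4
```

Emit:
{"api": "send_rows", "payload": {
  "series": [
    [1,[0,0,0.15],[0,0,0]],
    [1,[0,0,0.28],[0,0,0]],
    [1,[0,0,0.38],[0,0,0]],
    [1,[0,0,0.38],[0,0,0]]
  ]
}}

```text
time: 12.68
tool_pos: [0.5239, -0.1097, 0.0199]
tcp_rot: [-0.001, 0.013, 1.0, 0.0]
force: [0.4, -0.2, -0.1]
grip_width: 0.0605
gripper_force: 56.5
```

```bash
python3 - <<'E'
from h import *
s=manip.read_state(); print(s['time'],s['grip_width'],s['tool_pos'],s['force'],q2R(s['tcp_rot']).as_matrix().round(3).tolist())
t=np.array([-.0069,.0008,.0115]); print('bottom in box',Rb.inv().apply(np.array(s['tool_pos'])+q2R(s['tcp_rot']).apply(t)-c_box))
E
```

```text
12.675 0.06054121904720916 [ 0.52387773 -0.10968804  0.01992446] [ 0.40234335 -0.17508084 -0.11659543] [[-1.0, 0.025, -0.003], [0.025, 1.0, 0.001], [0.003, 0.001, -1.0]]
bottom in box [-0.00033169  0.04644938  0.00840506]
```

```bash
cat >> h.py <<'E'
oc=R.from_euler('z',-92,degrees=True)*Rd; gc=np.array([.4067,.150,.006])
E
python3 - <<'E'
from h import *
s=manip.read_state(); o=ori(0,YB); p=np.array(s['tool_pos'])
plan([(p+[0,0,.10],o,.1,0),([.47,-.03,.17],R.from_euler('z',-45,degrees=True)*Rd,.3,0),(gc+[0,0,.1],oc,.3,2)])
E
```

```text
2 x [0.1, [0.0, 0.0, -1.0], [0.0, -0.01, -0.0]]
  -> [ 0.5242 -0.1098  0.1199]
3 x [0.3, [0.28, 0.39, -0.25], [0.0, 0.0, 0.76]]
3 x [0.3, [0.41, 0.26, -0.25], [0.0, 0.0, 0.76]]
  -> [ 0.4696 -0.03    0.1699]
3 x [0.3, [0.86, 0.41, 0.32], [0.0, 0.0, 0.82]]
5 x [0.3, [0.95, 0.04, 0.32], [0.0, -0.0, 0.82]]
  -> [0.4068 0.1497 0.1058]
```

Emit:
{"api": "send_rows", "payload": {
  "series": [
    [1,[0,0,0.03],[0,0,0]],
    [0.1,[0,0,0.03],[0,0,0]],
    [0.1,[0,0,0.03],[0,0,0]],
    [0.1,[0,0,0.03],[0,0,0]]
  ]
}}

```text
time: 13.18
tool_pos: [0.5248, -0.11, 0.0182]
tcp_rot: [-0.0, 0.013, 1.0, -0.0]
force: [-0.2, 0.5, -0.3]
grip_width: 0.077
gripper_force: 0.0
```

Emit:
{"api": "send_rows", "payload": {
  "series": [
    [0.1,[0,0,-0.3],[0,0,0]],
    [0.1,[0,0,-0.7],[0,0,0]],
    [0.1,[0,0,-1],[0,0,0]],
    [0.1,[0,0,-1],[0,0,0]]
  ]
}}

```text
time: 13.68
tool_pos: [0.5264, -0.1105, 0.1203]
tcp_rot: [0.002, 0.013, 1.0, -0.001]
force: [0.3, -0.3, 0.1]
grip_width: 0.0766
gripper_force: 0.0
```

Emit:
{"api": "send_rows", "payload": {
  "series": [
    [0.3,[0.28,0.39,-0.25],[0,0,0.76]],
    [0.3,[0.28,0.39,-0.25],[0,0,0.76]],
    [0.3,[0.28,0.39,-0.25],[0,0,0.76]]
  ]
}}

```text
time: 14.05
tool_pos: [0.4974, -0.0699, 0.1425]
tcp_rot: [-0.001, 0.201, 0.98, -0.0]
force: [-0.2, -0.1, 0.1]
grip_width: 0.0598
gripper_force: 0.0
```

Emit:
{"api": "send_rows", "payload": {
  "series": [
    [0.3,[0.41,0.26,-0.25],[0,0,0.76]],
    [0.3,[0.41,0.26,-0.25],[0,0,0.76]],
    [0.3,[0.41,0.26,-0.25],[0,0,0.76]]
  ]
}}

```text
time: 14.42
tool_pos: [0.4704, -0.0302, 0.1676]
tcp_rot: [-0.001, 0.38, 0.925, -0.0]
force: [0.1, -0.3, 0.4]
grip_width: 0.0599
gripper_force: 0.0
```

Emit:
{"api": "send_rows", "payload": {
  "series": [
    [0.3,[0.86,0.41,0.32],[0,0,0.82]],
    [0.3,[0.86,0.41,0.32],[0,0,0.82]],
    [0.3,[0.86,0.41,0.32],[0,0,0.82]]
  ]
}}

```text
time: 14.8
tool_pos: [0.4365, 0.0612, 0.1343]
tcp_rot: [-0.002, 0.56, 0.828, -0.001]
force: [-0.1, -0.8, -0.5]
grip_width: 0.0598
gripper_force: 0.0
```

Emit:
{"api": "send_rows", "payload": {
  "series": [
    [0.3,[0.95,0.04,0.32],[0,0,0.82]],
    [0.3,[0.95,0.04,0.32],[0,0,0.82]],
    [0.3,[0.95,0.04,0.32],[0,0,0.82]],
    [0.3,[0.95,0.04,0.32],[0,0,0.82]]
  ]
}}

```text
time: 15.3
tool_pos: [0.4073, 0.1494, 0.1034]
tcp_rot: [-0.001, 0.717, 0.697, -0.001]
force: [0.2, 0.7, -0.3]
grip_width: 0.0597
gripper_force: 0.0
```

```bash
python3 - <<'E'
from h import *
s=manip.read_state(); print(s['time'],s['joint_pos'].round(2),s['grip_width'])
plan([(gc+[0,0,.03],oc,.3,1),(gc,oc,.3,2)])
w=snap('wrist','wrist4'); f=snap('side','side4')
W,f=wcloud('wrist4'); P=W.reshape(-1,3); c=P[np.all((P>[.35,.08,.009])&(P<[.46,.26,.026]),1)]
for y in np.arange(.1,.23,.01):
    q=c[(c[:,1]>y)&(c[:,1]<y+.01)]
    if len(q): print(round(y,3),np.percentile(q[:,0],[1,99]).round(4),len(q))
# block in box
A,_=cloud('side4'); P=Rb.inv().apply(A.reshape(-1,3)-c_box); k=P[np.all((P>[-.068,-.009,.029])&(P<[.068,.105,.038]),1)]
print('block',len(k),np.percentile(k,[2,50,98],axis=0).round(4).tolist())
E
```

```text
15.3 [ 0.18  0.25 -0.59  0.74  0.    1.78] 0.05972533696498345
3 x [0.3, [0.01, -0.0, 0.67], [-0.0, 0.0, 0.01]]
  -> [0.4071 0.1504 0.0364]
3 x [0.3, [-0.0, -0.0, 0.3], [-0.0, 0.0, 0.0]]
  -> [0.4071 0.1504 0.0064]
0.1 [0.3969 0.4122] 32
0.11 [0.3968 0.4136] 224
0.12 [0.3931 0.4172] 410
0.13 [0.3933 0.418 ] 470
0.14 [0.3932 0.4189] 512
0.15 [0.3932 0.4196] 538
0.16 [0.3924 0.4229] 676
0.17 [0.3891 0.4268] 826
0.18 [0.3857 0.4313] 780
0.19 [0.382  0.4364] 813
0.2 [0.3787 0.4403] 838
0.21 [0.3754 0.4435] 823
0.22 [0.3755 0.4421] 361
block 1041 [[-0.0584, -0.0036, 0.0294], [-0.0007, 0.0402, 0.0321], [0.0479, 0.0743, 0.0338]]
```

Emit:
{"api": "send_rows", "payload": {
  "series": [
    [0.3,[0.01,-0.01,0.4],[0,0,0.01]],
    [0.3,[0.01,-0.01,0.67],[0,0,0.01]],
    [0.3,[0.01,-0.01,0.85],[0,0,0.01]],
    [0.3,[0.01,-0.01,0.97],[0,0,0.01]],
    [0.3,[0.01,-0.01,0.97],[0,0,0.01]]
  ],
  "newtons": 40
}}

```text
time: 16.02
tool_pos: [0.4061, 0.1501, 0.0067]
tcp_rot: [-0.001, 0.721, 0.693, -0.001]
force: [0.0, 0.1, 0.7]
grip_width: 0.0599
gripper_force: 0.0
```

Emit:
{"api": "send_rows", "payload": {
  "series": [
    [1,[0,0,0],[0,0,0]],
    [1,[0,0,0],[0,0,0]],
    [1,[0,0,0],[0,0,0]],
    [1,[0,0,0],[0,0,0]]
  ]
}}

```text
time: 16.52
tool_pos: [0.407, 0.1506, 0.008]
tcp_rot: [0.0, 0.721, 0.693, 0.0]
force: [-1.3, -0.6, 6.7]
grip_width: 0.0266
gripper_force: 38.9
```

```bash
python3 - <<'E'
from h import *
s=manip.read_state(); print(s['time'],s['grip_width'],s['gripper_force'],s['tool_pos'],s['force'])
p=np.array(s['tool_pos']); q0=q2R(s['tcp_rot'])
yaw=lambda a:R.from_euler('z',a,degrees=True)*Rd
# clamp origin (x .4068,y .161) in tool frame, underside z=0 ; clamp axis yaw -2.5
t=q0.inv().apply(np.array([.4068,.1610,0])-p); dy=np.degrees((q0.inv()*R.from_euler('z',-2.5,degrees=True)).as_euler('xyz')); 
Rc=q0.inv()*R.from_euler('z',-2.5,degrees=True)  # clamp in tool
Rt=R.from_euler('z',90+YB,degrees=True)*Rc.inv() # tool orientation for clamp +y -> box -x
tgt=box(.0045,-.062,.007)-Rt.apply(t); print('tgt',tgt,t)
plan([(p+[0,0,.14],q0,1,0),([.44,-.02,.17],yaw(-45),1,0),([tgt[0],tgt[1],.15],Rt,1,2),(tgt+[0,0,.03],Rt,1,2),(tgt,Rt,1,2)])
E
```

```text
16.525 0.026617287463977426 38.87985288456548 [0.40699515 0.15063111 0.00798513] [-1.27281069 -0.56004747  6.70229113]
tgt [ 0.54340093 -0.2171856   0.01498513] [ 0.01035175 -0.00060466  0.00798687]
2 x [1, [0.0, 0.0, -0.7], [0.0, 0.0, 0.0]]
2 x [1, [0.0, 0.0, -0.7], [0.0, 0.0, 0.0]]
  -> [0.4069 0.1506 0.148 ]
3 x [1, [-0.85, 0.2, -0.11], [0.0, 0.0, -0.82]]
3 x [1, [-0.85, -0.15, -0.11], [0.0, 0.0, -0.83]]
  -> [ 0.4404 -0.0198  0.17  ]
2 x [1, [-0.71, -0.22, 0.07], [-0.0, 0.0, -0.51]]
2 x [1, [-0.63, -0.4, 0.06], [-0.0, 0.0, -0.51]]
4 x [1, [-0.51, -0.54, 0.07], [-0.0, 0.0, -0.51]]
  -> [ 0.5437 -0.2177  0.15  ]
1 x [1, [0.0, 0.0, 0.53], [-0.0, 0.0, -0.0]]
3 x [1, [0.0, 0.0, 0.52], [-0.0, 0.0, -0.0]]
  -> [ 0.5437 -0.2177  0.045 ]
3 x [1, [0.0, 0.0, 0.3], [-0.0, 0.0, -0.0]]
  -> [ 0.5437 -0.2177  0.015 ]
```

Emit:
{"api": "send_rows", "payload": {
  "series": [
    [1,[0,0,-0.2],[0,0,0]],
    [1,[0,0,-0.6],[0,0,0]],
    [1,[0,0,-1],[0,0,0]],
    [1,[0,0,-1],[0,0,0]]
  ]
}}

```text
time: 17.02
tool_pos: [0.4087, 0.151, 0.11]
tcp_rot: [0.001, 0.721, 0.693, 0.002]
force: [1.3, -0.2, -0.5]
grip_width: 0.0272
gripper_force: 39.8
```

Emit:
{"api": "send_rows", "payload": {
  "series": [
    [1,[-0.3,0.07,-0.4],[0,0,-0.27]],
    [1,[-0.6,0.14,-0.51],[0,0,-0.55]],
    [1,[-0.85,0.2,-0.51],[0,0,-0.82]],
    [1,[-0.85,0.2,-0.51],[0,0,-0.82]]
  ]
}}

```text
time: 17.52
tool_pos: [0.4231, 0.0637, 0.1576]
tcp_rot: [-0.001, 0.565, 0.825, -0.0]
force: [-0.5, -0.5, 0.2]
grip_width: 0.0266
gripper_force: 39.8
```

Emit:
{"api": "send_rows", "payload": {
  "series": [
    [1,[-0.3,-0.05,-0.04],[0,0,-0.27]],
    [1,[-0.6,-0.1,-0.08],[0,0,-0.55]],
    [1,[-0.85,-0.15,-0.11],[0,0,-0.83]],
    [1,[-0.85,-0.15,-0.11],[0,0,-0.83]]
  ]
}}

```text
time: 18.02
tool_pos: [0.4399, -0.0203, 0.1686]
tcp_rot: [-0.001, 0.384, 0.923, -0.0]
force: [0.3, -0.4, -0.9]
grip_width: 0.0266
gripper_force: 39.8
```

```bash
cat >> h.py <<'E'
tc=np.array([.01035,-.0006,.008]); Rtc=R.from_quat([0,0,0,1])
E
python3 - <<'E'
from h import *
s=manip.read_state(); print(s['time'],s['grip_width'],s['gripper_force'],s['tool_pos'],s['force'])
# grasp tool rot was quat wxyz [0,.721,.693,0]
q0=q2R([0,.721,.693,0]); Rc=q0.inv()*R.from_euler('z',-2.5,degrees=True); Rt=R.from_euler('z',90+YB,degrees=True)*Rc.inv()
tgt=box(.0045,-.062,.007)-Rt.apply(tc)
plan([([tgt[0],tgt[1],.14],Rt,1,2)])
E
```

```text
18.025 0.0266075135435438 39.8213327099802 [ 0.43994486 -0.02033705  0.1686028 ] [ 0.29576519 -0.4000362  -0.86960171]
2 x [1, [-0.71, -0.22, 0.09], [-0.0, -0.0, -0.51]]
2 x [1, [-0.63, -0.39, 0.1], [-0.0, -0.0, -0.51]]
4 x [1, [-0.51, -0.53, 0.09], [-0.0, -0.0, -0.52]]
  -> [ 0.5433 -0.2168  0.1404]
```

Emit:
{"api": "send_rows", "payload": {
  "series": [
    [1,[-0.36,-0.11,0.05],[0,0,-0.26]],
    [1,[-0.71,-0.22,0.09],[0,0,-0.51]],
    [1,[-0.71,-0.22,0.09],[0,0,-0.51]]
  ]
}}

```text
time: 18.4
tool_pos: [0.475, -0.086, 0.1591]
tcp_rot: [-0.001, 0.264, 0.965, -0.0]
force: [-0.6, -0.7, 0.2]
grip_width: 0.027
gripper_force: 39.8
```

Emit:
{"api": "send_rows", "payload": {
  "series": [
    [1,[-0.32,-0.2,0.05],[0,0,-0.26]],
    [1,[-0.63,-0.39,0.1],[0,0,-0.51]],
    [1,[-0.63,-0.39,0.1],[0,0,-0.51]]
  ]
}}

```text
time: 18.77
tool_pos: [0.5094, -0.151, 0.1491]
tcp_rot: [-0.001, 0.139, 0.99, 0.0]
force: [0.3, 0.4, -0.4]
grip_width: 0.027
gripper_force: 39.8
```

Emit:
{"api": "send_rows", "payload": {
  "series": [
    [1,[-0.26,-0.27,0.05],[0,0,-0.26]],
    [1,[-0.51,-0.53,0.09],[0,0,-0.52]],
    [1,[-0.51,-0.53,0.09],[0,0,-0.52]],
    [1,[-0.51,-0.53,0.09],[0,0,-0.52]]
  ]
}}

```text
time: 19.27
tool_pos: [0.543, -0.214, 0.1407]
tcp_rot: [-0.001, 0.009, 1.0, 0.001]
force: [-0.1, 0.2, -0.1]
grip_width: 0.0271
gripper_force: 39.8
```

```bash
python3 - <<'E'
from h import *
s=manip.read_state(); print(s['time'],s['grip_width'],s['gripper_force'],s['tool_pos'],s['force'])
w=snap('wrist','wrist5')
q0=q2R([0,.721,.693,0]); Rc=q0.inv()*R.from_euler('z',-2.5,degrees=True); Rt=R.from_euler('z',90+YB,degrees=True)*Rc.inv()
tgt=box(.0045,-.062,.007)-Rt.apply(tc)
plan([(tgt+[0,0,.04],Rt,1,2),(tgt,Rt,1,2)])
E
```

```text
19.275 0.027087385705311842 39.820487206452526 [ 0.5430058  -0.21395492  0.14065146] [-0.09018706  0.19902809 -0.11104575]
4 x [1, [-0.01, -0.03, 0.86], [0.0, -0.0, 0.01]]
  -> [ 0.5439 -0.217   0.0549]
3 x [1, [0.0, -0.0, 0.4], [0.0, -0.0, -0.0]]
  -> [ 0.5438 -0.2169  0.0149]
```

View pics/wrist5.png

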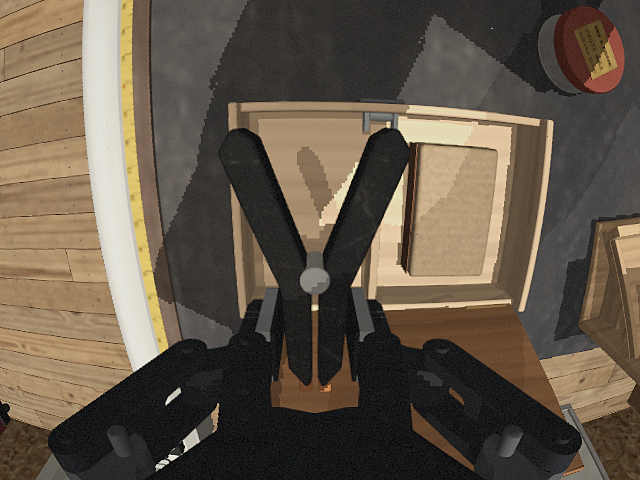

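Wrist picture: the clamp is held straight with handles toward the robot (pivot (315,280)), the block lies flat in the wide pocket (452,208). Lower the clamp.

Emit:
{"api": "send_rows", "payload": {
  "series": [
    [1,[-0.01,-0.03,0.3],[0,0,0.01]],
    [1,[-0.01,-0.03,0.6],[0,0,0.01]],
    [1,[-0.01,-0.03,0.86],[0,0,0.01]],
    [1,[-0.01,-0.03,0.86],[0,0,0.01]]
  ]
}}

```text
time: 19.82
tool_pos: [0.5429, -0.217, 0.0537]
tcp_rot: [-0.002, 0.01, 1.0, 0.001]
force: [0.3, 0.5, -0.8]
grip_width: 0.027
gripper_force: 39.8
```

Emit:
{"api": "send_rows", "payload": {
  "series": [
    [1,[0,0,0.15],[0,0,0]],
    [1,[0,0,0.3],[0,0,0]],
    [1,[0,0,0.39],[0,0,0]],
    [1,[0,0,0.41],[0,0,0]]
  ]
}}

```text
time: 20.32
tool_pos: [0.5442, -0.2188, 0.0132]
tcp_rot: [-0.001, 0.01, 1.0, 0.0]
force: [-0.3, 0.7, -0.2]
grip_width: 0.027
gripper_force: 39.8
```

```bash
python3 - <<'E'
from h import *
s=manip.read_state(); print(s['time'],s['grip_width'],s['gripper_force'],s['tool_pos'],s['force'])
print('clamp origin in box',Rb.inv().apply(np.array(s['tool_pos'])+q2R(s['tcp_rot']).apply(tc)-c_box))
E
```

```text
20.325 0.027004509363767377 39.82880424591713 [ 0.5441659  -0.21881005  0.01316934] [-0.29461301  0.66629921 -0.18676061]
clamp origin in box [ 0.0052884  -0.06358644  0.00519109]
```

Emit:
{"api": "send_rows", "payload": {
  "series": [
    [0.47,[0,0,0],[0,0,0]],
    [0.47,[0,0,0],[0,0,0]],
    [0.47,[0,0,-0.3],[0,0,0]],
    [0.47,[0,0,-0.8],[0,0,0]],
    [0.47,[0,0,-1],[0,0,0]]
  ]
}}

```text
time: 20.95
tool_pos: [0.5462, -0.2198, 0.1172]
tcp_rot: [0.001, 0.01, 1.0, -0.001]
force: [-0.2, -0.6, 0.1]
grip_width: 0.0452
gripper_force: 0.0
```

Emit:
{"api": "send_rows", "payload": {
  "series": [
    [0.4,[0.4,0.1,-0.5],[0,0,0]],
    [0.4,[0.6,0.3,-0.9],[0,0,0]],
    [0.4,[0.6,0.3,-0.9],[0,0,0]]
  ]
}}

```text
time: 21.32
tool_pos: [0.4861, -0.1877, 0.2078]
tcp_rot: [0.002, 0.01, 1.0, -0.001]
force: [0.4, -0.9, -0.4]
grip_width: 0.0513
gripper_force: 0.0
```

```bash
python3 - <<'E'
from h import *
s=manip.read_state(); print(s['time'],s['grip_width'],s['tool_pos'])
for n in('side','scene'):
    snap(n,n+'6'); A,f=cloud(n+'6'); P=Rb.inv().apply(A.reshape(-1,3)-c_box); c=f['color'].reshape(-1,3).max(1)
    k=P[np.all((P>[.08,-.03,.18])&(P<[.19,.03,.25]),1)]; kc=P[np.all((P>[.08,-.03,.17])&(P<[.19,.03,.25]),1)&(c<70)]
    print(n,len(k),len(kc),kc.min(0) if len(kc) else'',kc.max(0) if len(kc) else'',kc.mean(0) if len(kc) else '')
    pnl=P[np.all((P>[.06,-.1,.08])&(P<[.17,.1,.165]),1)]
    if len(pnl)>50: q=np.polyfit(pnl[:,2],pnl[:,0],1); print('panel slope -> angle',np.pi/2+np.arctan(q[0]),len(pnl))
    b=P[np.all((P>[-.068,-.104,.018])&(P<[.068,-.02,.06]),1)]; b=b; 
    cl=P[np.all((P>[-.068,-.105,.012])&(P<[.068,-.019,.05]),1)&(c<60)]
    if len(cl): print('clamp',len(cl),np.percentile(cl,[1,50,99],axis=0).round(3).tolist())
print('nominal pull in box at 1.795',Rb.inv().apply(pull(1.795)-c_box), 'at 1.85',Rb.inv().apply(pull(1.85)-c_box))
E
```

```text
21.325 0.05125991715351334 [ 0.48605539 -0.18774488  0.2078048 ]
side 313 209 [ 0.12722107 -0.01476214  0.18761232] [0.14808907 0.01145473 0.20965596] [ 0.13693188 -0.00715207  0.20112313]
panel slope -> angle 1.8505246925928802 1431
clamp 468 [[-0.057, -0.068, 0.012], [-0.018, -0.052, 0.022], [0.049, -0.032, 0.024]]
scene 334 162 [ 0.12595684 -0.01234793  0.19047351] [0.14667489 0.01244527 0.21185129] [ 0.13328856 -0.00455226  0.20264652]
panel slope -> angle 1.8517419795313774 4065
clamp 254 [[-0.049, -0.075, 0.013], [-0.014, -0.055, 0.022], [0.039, -0.041, 0.026]]
nominal pull in box at 1.795 [1.29525701e-01 1.19343075e-17 2.02446438e-01] at 1.85 [ 1.38370277e-01 -6.39313471e-18  1.99093453e-01]
```

```bash
python3 - <<'E'
from h import *
o=ori(60,YB); z=o.apply([0,0,1]); g=pull(1.85)+[0,0,.0005]+.013*z; print(g)
plan([([.50,-.155,.255],ori(40,YB),.4,0),(g-.09*z,o,.4,1),(g,o,.4,2)])
E
```

```text
[ 0.67958708 -0.15902521  0.19309345]
3 x [0.4, [-0.07, 0.17, -0.25], [0.0, -0.7, 0.0]]
2 x [0.4, [-0.15, 0.16, -0.22], [0.0, -0.69, 0.01]]
  -> [ 0.5    -0.1552  0.2554]
4 x [0.4, [-0.67, 0.01, 0.78], [0.0, -0.7, -0.0]]
  -> [ 0.6015 -0.1567  0.2385]
4 x [0.4, [0.0, -0.0, 0.9], [-0.0, -0.0, -0.0]]
  -> [ 0.6793 -0.1585  0.1934]
```

Emit:
{"api": "send_rows", "payload": {
  "series": [
    [0.4,[-0.07,0.17,-0.25],[0,-0.7,0]],
    [0.4,[-0.07,0.17,-0.25],[0,-0.7,0]],
    [0.4,[-0.07,0.17,-0.25],[0,-0.7,0]]
  ]
}}

```text
time: 21.8
tool_pos: [0.489, -0.1694, 0.2261]
tcp_rot: [0.171, 0.011, 0.985, -0.0]
force: [-1.1, 0.1, 0.9]
grip_width: 0.051
gripper_force: 0.0
```

Emit:
{"api": "send_rows", "payload": {
  "series": [
    [0.4,[-0.15,0.16,-0.22],[0,-0.69,0.01]],
    [0.4,[-0.15,0.16,-0.22],[0,-0.69,0.01]],
    [0.4,[-0.15,0.16,-0.22],[0,-0.69,0.01]]
  ]
}}

```text
time: 22.18
tool_pos: [0.4973, -0.1543, 0.2517]
tcp_rot: [0.337, 0.014, 0.941, -0.002]
force: [-0.4, 0.1, 0.2]
grip_width: 0.0516
gripper_force: 0.0
```

Emit:
{"api": "send_rows", "payload": {
  "series": [
    [0.4,[-0.33,0.01,0.39],[0,-0.35,0]],
    [0.4,[-0.67,0.01,0.78],[0,-0.7,0]],
    [0.4,[-0.67,0.01,0.78],[0,-0.7,0]],
    [0.4,[-0.67,0.01,0.78],[0,-0.7,0]]
  ]
}}

```text
time: 22.68
tool_pos: [0.6043, -0.1582, 0.2358]
tcp_rot: [0.497, 0.012, 0.867, -0.005]
force: [-0.1, 0.0, -0.2]
grip_width: 0.0513
gripper_force: 0.0
```

```bash
python3 - <<'E'
from h import *
s=manip.read_state(); print(s['time'],s['grip_width'],s['tool_pos'],s['joint_pos'].round(2))
o=ori(60,YB); z=o.apply([0,0,1]); g=pull(1.85)+[0,0,.0005]+.013*z
plan([(g,o,.4,2)])
E
```

```text
22.675 0.05133246465118355 [ 0.60429474 -0.15820821  0.23584587] [-0.64  0.11 -1.08 -0.57  0.52 -0.34]
4 x [0.4, [-0.01, 0.01, 0.87], [0.0, -0.01, -0.01]]
  -> [ 0.6799 -0.159   0.1927]
```

Emit:
{"api": "send_rows", "payload": {
  "series": [
    [0.4,[-0.01,0.01,0.4],[0,-0.01,-0.01]],
    [0.4,[-0.01,0.01,0.7],[0,-0.01,-0.01]],
    [0.4,[-0.01,0.01,0.87],[0,-0.01,-0.01]],
    [0.4,[-0.01,0.01,0.87],[0,-0.01,-0.01]]
  ]
}}

```text
time: 23.18
tool_pos: [0.6802, -0.1585, 0.1933]
tcp_rot: [0.5, 0.009, 0.866, -0.006]
force: [-1.1, -0.0, 1.6]
grip_width: 0.0517
gripper_force: 0.0
```

Emit:
{"api": "send_rows", "payload": {
  "series": [
    [1,[0,0,0],[0,0,0]],
    [1,[0,0,0],[0,0,0]],
    [1,[0,0,0],[0,0,0]],
    [1,[0,0,0],[0,0,0]]
  ]
}}

```text
time: 23.68
tool_pos: [0.6767, -0.1587, 0.1953]
tcp_rot: [0.501, 0.01, 0.866, -0.007]
force: [1.3, -6.2, -1.9]
grip_width: 0.0232
gripper_force: 41.7
```

```bash
python3 - <<'E'
from h import *
s=manip.read_state(); print(s['time'],s['grip_width'],s['gripper_force'],s['force'],s['tool_pos'])
p=np.array(s['tool_pos'])+q2R(s['tcp_rot']).apply([0,0,-.014]); h=box(.073,0,.04); print(np.arctan2(p[2]-h[2],h[0]-p[0])-.1107,np.hypot(p[2]-h[2],h[0]-p[0]))
arc(np.linspace(1.78,.13,20),np.array([0,0,.001]),.0135,1)
E
```

```text
23.675 0.023165984214834227 41.73482894897461 [ 1.30451729 -6.24850424 -1.94749375] [ 0.67668909 -0.15874056  0.19530039]
1.8227642810550393 0.17356990577496856
[[1, [0.02, -0.0, -0.08], [-0.0, 0.0, 0.0]], [1, [0.06, -0.0, -0.22], [-0.01, 0.05, 0.0]], [1, [0.11, -0.0, -0.37], [-0.01, 0.09, 0.0]], [1, [0.17, -0.0, -0.5], [-0.01, 0.13, 0.0]], [1, [0.25, -0.0, -0.63], [-0.01, 0.17, 0.0]]]
[[1, [0.1, -0.0, -0.12], [0.0, 0.05, 0.0]], [1, [0.2, -0.0, -0.23], [0.0, 0.09, 0.0]], [1, [0.32, -0.0, -0.33], [0.0, 0.13, 0.0]], [1, [0.44, -0.0, -0.41], [0.0, 0.17, 0.0]], [1, [0.57, -0.0, -0.49], [0.0, 0.22, 0.0]]]
[[1, [0.15, -0.0, -0.05], [0.0, 0.04, 0.0]], [1, [0.29, -0.0, -0.09], [0.0, 0.08, 0.0]], [1, [0.44, 0.0, -0.12], [0.0, 0.12, 0.0]], [1, [0.59, 0.0, -0.13], [0.0, 0.17, 0.0]], [1, [0.75, 0.0, -0.13], [0.0, 0.21, 0.0]]]
[[1, [0.15, 0.0, 0.03], [0.0, 0.04, 0.0]], [1, [0.29, 0.0, 0.07], [0.0, 0.08, 0.0]], [1, [0.43, 0.0, 0.12], [0.0, 0.13, 0.0]], [1, [0.57, 0.0, 0.18], [0.0, 0.17, 0.0]], [1, [0.7, 0.0, 0.26], [0.0, 0.21, 0.0]]]
```

Emit:
{"api": "send_rows", "payload": {
  "series": [
    [1,[0.02,0,-0.08],[0,0,0]],
    [1,[0.06,0,-0.22],[-0.01,0.05,0]],
    [1,[0.11,0,-0.37],[-0.01,0.09,0]],
    [1,[0.17,0,-0.5],[-0.01,0.13,0]],
    [1,[0.25,0,-0.63],[-0.01,0.17,0]]
  ],
  "newtons": 60
}}

```text
time: 24.3
tool_pos: [0.6085, -0.1571, 0.2042]
tcp_rot: [0.462, 0.009, 0.887, -0.005]
force: [3.4, -7.2, -8.9]
grip_width: 0.0222
gripper_force: 60.7
```

Emit:
{"api": "send_rows", "payload": {
  "series": [
    [1,[0.1,0,-0.12],[0,0.05,0]],
    [1,[0.2,0,-0.23],[0,0.09,0]],
    [1,[0.32,0,-0.33],[0,0.13,0]],
    [1,[0.44,0,-0.41],[0,0.17,0]],
    [1,[0.57,0,-0.49],[0,0.22,0]]
  ]
}}

```text
time: 24.92
tool_pos: [0.5365, -0.1555, 0.1861]
tcp_rot: [0.414, 0.009, 0.91, -0.004]
force: [7.4, -4.8, -8.6]
grip_width: 0.0225
gripper_force: 59.2
```

```bash
python3 - <<'E'
from h import *
s=manip.read_state(); print(s['time'],s['grip_width'],s['gripper_force'],s['force'],s['tool_pos'])
p=np.array(s['tool_pos'])+q2R(s['tcp_rot']).apply([0,0,-.0135]); h=box(.073,0,.04); print(np.arctan2(p[2]-h[2],h[0]-p[0])-.1107,np.hypot(p[2]-h[2],h[0]-p[0]))
arc(np.linspace(1.78,.13,20)[10:],np.array([0,0,.001]),.0135,1)
E
```

```text
24.925 0.022458165202306597 59.19604539871216 [ 7.39695061 -4.80744494 -8.56704745] [ 0.5365173  -0.15551828  0.1860807 ]
1.0008106218130426 0.17286894674833098
[[1, [0.14, -0.0, -0.05], [0.0, 0.04, 0.01]], [1, [0.29, -0.0, -0.09], [0.0, 0.08, 0.01]], [1, [0.44, 0.0, -0.12], [0.0, 0.12, 0.01]], [1, [0.59, 0.0, -0.13], [0.0, 0.17, 0.01]], [1, [0.74, 0.0, -0.13], [0.0, 0.21, 0.01]]]
[[1, [0.15, 0.0, 0.03], [0.0, 0.04, -0.0]], [1, [0.3, 0.0, 0.07], [0.0, 0.08, -0.0]], [1, [0.44, 0.0, 0.12], [0.0, 0.13, -0.0]], [1, [0.58, 0.0, 0.19], [0.0, 0.17, -0.0]], [1, [0.71, -0.0, 0.26], [0.0, 0.21, -0.0]]]
```

Emit:
{"api": "send_rows", "payload": {
  "series": [
    [1,[0.14,0,-0.05],[0,0.04,0.01]],
    [1,[0.29,0,-0.09],[0,0.08,0.01]],
    [1,[0.44,0,-0.12],[0,0.12,0.01]],
    [1,[0.59,0,-0.13],[0,0.17,0.01]],
    [1,[0.74,0,-0.13],[0,0.21,0.01]]
  ]
}}

```text
time: 25.55
tool_pos: [0.4784, -0.1542, 0.1389]
tcp_rot: [0.366, 0.011, 0.931, -0.003]
force: [-7.5, -2.9, 9.2]
grip_width: 0.0221
gripper_force: 58.3
```

Emit:
{"api": "send_rows", "payload": {
  "series": [
    [1,[0.15,0,0.03],[0,0.04,0]],
    [1,[0.3,0,0.07],[0,0.08,0]],
    [1,[0.44,0,0.12],[0,0.13,0]],
    [1,[0.58,0,0.19],[0,0.17,0]],
    [1,[0.71,0,0.26],[0,0.21,0]]
  ]
}}

```text
time: 26.18
tool_pos: [0.4433, -0.1533, 0.0705]
tcp_rot: [0.315, 0.012, 0.949, -0.002]
force: [-2.7, -6.0, 2.1]
grip_width: 0.0221
gripper_force: 67.8
```

Emit:
{"api": "send_rows", "payload": {
  "series": [
    [0.4,[0,0,0],[0,0,0]],
    [0.4,[0,0,0],[0,0,0]],
    [0.4,[0,0,-0.3],[0,0,0]],
    [0.4,[0,0,-0.8],[0,0,0]],
    [0.6,[0,0,-1],[0,0,0]]
  ]
}}

```text
time: 26.8
tool_pos: [0.3837, -0.1513, 0.153]
tcp_rot: [0.317, 0.01, 0.948, -0.002]
force: [0.9, 0.4, -0.7]
grip_width: 0.0348
gripper_force: 0.0
```

```bash
python3 - <<'E'
from h import *
s=manip.read_state(); print(s['time'],s['grip_width'],s['force'],s['tool_pos'])
A=snap('side','side7'); A,f=cloud('side7'); P=Rb.inv().apply(A.reshape(-1,3)-c_box)
k=P[np.all((P>[-.065,-.095,.03])&(P<[.06,.095,.09]),1)]; q=np.polyfit(k[:,0],k[:,2],1); print('flap angle',-np.arctan(q[0]),len(k))
o=ori(0,YB); pr=box(.073-.125,0,.046)
plan([(pr+[0,0,.12],ori(15,YB),1,0),(pr+[0,0,.03],o,1,2)])
E
```

```text
26.8 0.03478797545103263 [ 0.8738642   0.38108568 -0.73794058] [ 0.38370679 -0.15125913  0.153042  ]
flap angle 0.08705447984910565 4382
3 x [1, [-0.83, -0.01, 0.47], [0.01, 0.77, 0.0]]
  -> [ 0.4782 -0.1546  0.1665]
4 x [1, [0.24, 0.01, 0.87], [-0.01, 0.52, 0.0]]
  -> [ 0.4775 -0.1539  0.0762]
```

Emit:
{"api": "send_rows", "payload": {
  "series": [
    [1,[-0.83,-0.01,0.47],[0.01,0.77,0]],
    [1,[-0.83,-0.01,0.47],[0.01,0.77,0]],
    [1,[-0.83,-0.01,0.47],[0.01,0.77,0]],
    [1,[-0.83,-0.01,0.47],[0.01,0.77,0]]
  ]
}}

```text
time: 27.35
tool_pos: [0.481, -0.1537, 0.1631]
tcp_rot: [0.129, 0.01, 0.992, -0.001]
force: [-0.7, 0.1, -0.5]
grip_width: 0.0001
gripper_force: 0.0
```

Emit:
{"api": "send_rows", "payload": {
  "series": [
    [1,[0.12,0.01,0.4],[-0.01,0.26,0]],
    [1,[0.24,0.01,0.7],[-0.01,0.52,0]],
    [1,[0.24,0.01,0.85],[-0.01,0.52,0]],
    [1,[0.24,0.01,0.85],[-0.01,0.52,0]]
  ]
}}

```text
time: 27.85
tool_pos: [0.476, -0.1529, 0.074]
tcp_rot: [-0.0, 0.012, 1.0, 0.003]
force: [-0.4, -0.7, -0.2]
grip_width: -0.0002
gripper_force: 0.0
```

Emit:
{"api": "send_rows", "payload": {
  "series": [
    [1,[0,0,0.1],[0,0,0]],
    [1,[0,0,0.2],[0,0,0]],
    [1,[0,0,0.23],[0,0,0]]
  ]
}}

```text
time: 28.22
tool_pos: [0.4771, -0.1536, 0.0521]
tcp_rot: [-0.0, 0.012, 1.0, 0.002]
force: [-1.0, -0.3, 1.2]
grip_width: -0.0002
gripper_force: 0.4
```

```bash
python3 - <<'E'
from h import *
s=manip.read_state(); print(s['time'],s['grip_width'],s['force'],s['tool_pos'],Rb.inv().apply(np.array(s['tool_pos'])-c_box))
E
```

```text
28.225 -0.00023852114658342758 [-1.00113075 -0.28484678  1.21695331] [ 0.47707281 -0.15364385  0.05205207] [-0.05295623  0.00060868  0.05205207]
```

Emit:
{"api": "send_rows", "payload": {
  "series": [
    [1,[0,0,0.02],[0,0,0]],
    [1,[0,0,0.04],[0,0,0]]
  ]
}}

```text
time: 28.48
tool_pos: [0.4775, -0.1533, 0.0479]
tcp_rot: [-0.0, 0.011, 1.0, 0.002]
force: [0.5, -0.5, -1.4]
grip_width: 0.0
gripper_force: 0.0
```

Emit:
{"api": "send_rows", "payload": {
  "series": [
    [1,[0,0,0.02],[0,0,0]],
    [1,[0,0,0.03],[0,0,0]]
  ]
}}

```text
time: 28.72
tool_pos: [0.4775, -0.1534, 0.0456]
tcp_rot: [-0.0, 0.011, 1.0, 0.002]
force: [-5.9, 2.5, 21.7]
grip_width: -0.0001
gripper_force: 10.8
```

```bash
python3 - <<'E'
from h import *
s=manip.read_state(); print(s['time'],s['force'],s['tool_pos'])
snap('side','side8');A,f=cloud('side8'); P=Rb.inv().apply(A.reshape(-1,3)-c_box)
k=P[np.all((P>[-.065,-.095,.03])&(P<[.06,.095,.08]),1)]; k=k[(abs(k[:,1])>.03)]; q=np.polyfit(k[:,0],k[:,2],1); print('flap angle',-np.arctan(q[0]),len(k))
E
```

```text
28.725 [-5.88288074  2.52227902 21.74127184] [ 0.47754177 -0.15337386  0.04559688]
flap angle -0.003827278601660843 2876
```

Emit:
{"api": "send_rows", "payload": {
  "series": [
    [1,[0,0,0.01],[0,0,0]],
    [1,[0,0,-0.3],[0,0,0]],
    [1,[0,0,-0.8],[0,0,0]],
    [1,[0,0,-1],[0,0,0]]
  ]
}}

```text
time: 29.28
tool_pos: [0.4787, -0.1543, 0.1475]
tcp_rot: [0.001, 0.011, 1.0, 0.002]
force: [0.0, 0.1, -0.3]
grip_width: -0.0003
gripper_force: 0.0
```

Emit:
{"api": "send_rows", "payload": {
  "series": [
    [1,[0.4,0,-0.5],[0,0,0]],
    [1,[0.5,0,-1],[0,0,0]],
    [1,[0.5,0,-1],[0,0,0]],
    [1,[0.5,0,-1],[0,0,0]]
  ]
}}

```text
time: 29.78
tool_pos: [0.4277, -0.1532, 0.2447]
tcp_rot: [-0.0, 0.011, 1.0, 0.002]
force: [0.3, 0.8, 0.2]
grip_width: -0.0002
gripper_force: 0.0
```

```bash
python3 - <<'E'
from h import *
s=manip.read_state(); print(s['time'],s['force'],s['tool_pos'])
for n in('side','scene'):
    snap(n,n+'9');A,f=cloud(n+'9'); P=Rb.inv().apply(A.reshape(-1,3)-c_box)
    k=P[np.all((P>[-.065,-.095,.03])&(P<[.06,.095,.08]),1)]; q=np.polyfit(k[:,0],k[:,2],1); print('flap angle',-np.arctan(q[0]),len(k),np.median(k[:,2]))
E
```

```text
29.775 [0.2756859  0.84328536 0.18487288] [ 0.42765178 -0.15315393  0.24470977]
flap angle -0.00018401062581099154 4368 0.045277880203917154
flap angle -0.0010183893016455473 4064 0.047311339175354045
```

View pics/scene9.png

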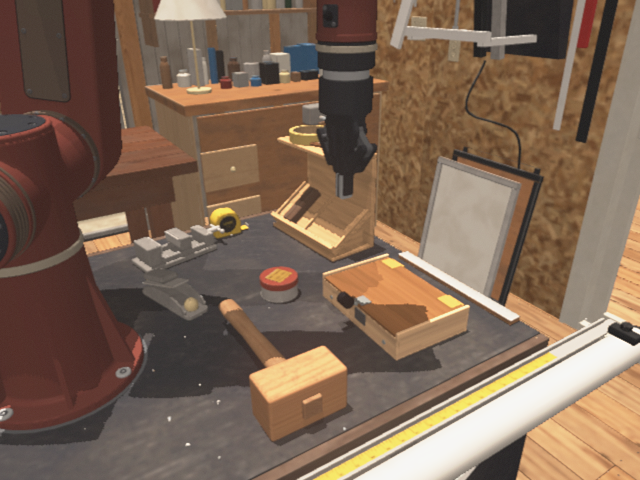

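The scene picture shows the flap flush and shut (395,300), tin (279,284) and tape measure (225,220) in place. The offcut is hard to see at (300,203), so I compare depth there numerically.

```bash
python3 - <<'E'
from h import *
ey=ob.apply([0,1,0])
def prof(C):
    P=C.reshape(-1,3); L=(P-np.array([.5785,.1243,.0777]))@np.stack([e1,ey,-zb],1)
    return [(round(t,3),len(r),round(float(np.median(r[:,2])),3)) for t in np.arange(.075,.18,.01) for r in [L[(abs(L[:,1]-t)<.005)&(abs(L[:,0])<.04)&(L[:,2]>-.04)&(L[:,2]<.02)]] if len(r)]
for t in('scene0','scene9','side0','side9','wrist5'):
    C,f=(wcloud if 'wr' in t else cloud)(t); print(t,prof(C))
a,b=np.load('scene0.npz'),np.load('scene9.npz'); print([(x['color'][v,u].tolist()) for x in(a,b) for u,v in((297,203),(290,210))])
E
```

```text
scene0 [(np.float64(0.075), 28, -0.027), (np.float64(0.085), 89, -0.027), (np.float64(0.095), 91, -0.027), (np.float64(0.105), 299, -0.018), (np.float64(0.115), 86, -0.007), (np.float64(0.125), 86, -0.007), (np.float64(0.135), 57, -0.008), (np.float64(0.155), 1, -0.025), (np.float64(0.165), 55, -0.027), (np.float64(0.175), 122, -0.026)]
scene9 [(np.float64(0.075), 32, -0.026), (np.float64(0.085), 87, -0.027), (np.float64(0.095), 92, -0.027), (np.float64(0.105), 302, -0.017), (np.float64(0.115), 82, -0.007), (np.float64(0.125), 89, -0.007), (np.float64(0.135), 53, -0.008), (np.float64(0.165), 56, -0.027), (np.float64(0.175), 125, -0.026)]
side0 [(np.float64(0.095), 4, -0.012), (np.float64(0.105), 268, -0.019), (np.float64(0.115), 40, -0.009), (np.float64(0.125), 50, -0.009), (np.float64(0.135), 14, -0.01), (np.float64(0.175), 30, -0.023)]
side9 [(np.float64(0.085), 20, -0.028), (np.float64(0.095), 55, -0.029), (np.float64(0.105), 277, -0.019), (np.float64(0.115), 45, -0.009), (np.float64(0.125), 39, -0.009), (np.float64(0.135), 23, -0.009), (np.float64(0.175), 39, -0.022)]
wrist5 []
[[92, 71, 57], [149, 114, 89], [94, 73, 61], [152, 116, 91]]
```

The offcut hasn't moved, so I'm handing in.

```bash
python3 -c "
from station import manip
print(manip.job_done())"
```

```text
the job is handed in; nothing more can be done
None
```

The job is handed in at about 30 s of the 72 s allowed: the sanding block lies flat in the wide pocket and the spring clamp flat in the narrow one, the flap is pressed shut (measured angle about 0 rad), and the offcut, wax tin and tape measure are where they started.

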